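# Set the disinfector's timer dial to the rider and start it

### The arm

A 6-joint arm with a two-finger parallel gripper is mounted at the origin on the work surface. World frame = base frame: x ahead of the robot, y to its left, z up, the work surface at z = 0. Lengths are in mm, angles in rad, forces in N, time in s.
With the tool pointing down it reaches from about 275 to 825 mm from the base axis. Payload 4.9 kg.
Tool frame: the origin (TCP) lies at the very end of the fingers, on their centre line; the grasp point (between the pads) lies 19 mm behind it; z points along the fingers, y is the direction in which the jaws open and shut (so a half turn about z gives the same grasp; the last joint's range is limited). The gripper opens to 85 mm and grips with 20 to 120 N. Pads are 22 mm wide; open, the fingers measure 114 mm over their backs; the gripper's body (76 mm by 85 mm) begins 54 mm behind the grasp point. The pads swing forward as they close: fully open they stand 13 mm farther back than shut.
Start: joints at [-1.482, 0.326, -0.193, 1.052, 0, 1.437], TCP at [121.539, -536.42, 231.281] pointing down, gripper open.
Joint ranges: [-2.65, 2.65], [-0.97, 1.79], [-1.3, 1.35], [-1.93, 2.1], [-1.47, 1.37], [-3.14, 3.14]. Speed limits (rad/s): [2.57, 2.57, 3.14, 3.14, 3.14, 3.14].

### API

Orientations are given as [roll, pitch, yaw] about the fixed x, y, z axes, in that order (R = Rz(yaw) Ry(pitch) Rx(roll)).
In Python, from bench import ctrl gives the robot as it stands.
- The arm moves only by the tool apply_moves, never from a script. Its argument "plan" is a list of rows, each a list of 7 numbers: the shift along the tool's x, y, z in m, then the turn, a rotation vector about the tool's x, y, z in degrees, then the finger opening in m, from 0 to 0.0854. In form: [[tx, ty, tz, ax, ay, az, grip], ...]. A call has 1 to 10 rows; each row is the pose to reach, as a shift and turn from the pose commanded when the call began, along the tool's axes at that moment; what a row does not reach only later rows make up. A row lasts 1/12 s, in which the tool goes at most 41.7 mm and 7.16 degrees, less where a joint would pass 70% of its speed; a pose out of reach is approached as far as the arm can. A call with a gripper value outside its range is refused whole. The fingers move at their own pace and stop on an object; "grip_force" is the grip in N (left out, the last holds). Time passes only in rows, so rows that repeat a pose let the fingers close. It gives the time, the measured TCP pose, the force and the opening at its end, in the units of the state.
- ctrl.sense(): the state, without advancing time (a new reading comes with each control period).
- ctrl.camera(name): name is "side" or "top" or "wrist"; returns the picture (420x560x3 uint8, red, green, blue); there is no depth.
- ctrl.calibration(name): a dict with "mtx" (3x3 intrinsics, pixels), "dist" ([k1, k2, p1, p2, k3] as OpenCV has them; the pictures are not rectified), "R" (3x3) and "t" (3): a world point X has camera coordinates R X + t; the wrist camera has in their place "tool_from_camera" (4x4, takes a point from camera to tool coordinates, whose origin is the TCP and whose axes are the flange's). Camera axes: x right, y down, z forward; pixel columns grow to the right and rows downward; lengths in mm; the calibration is good to about 2 mm. A picture is of the moment at which its call begins: read the wrist's pose just before it. calibration takes no time and is no camera call.
- ctrl.close_job(): hands the job in, once; it reports no verdict.
The state is a dict: "time": time; "joint_pos": joint angles; "joint_vel": joint speeds; "joint_torque": joint torques, N m; "ee_pos": TCP position; "orientation": TCP orientation; "force": force on the tool from outside, world axes, zero at the start; "moment": the same for the moment, N m; "finger_gap": finger opening in mm.
Only numpy, scipy, OpenCV 4.12 (cv2) and the standard library are available. Lean on these libraries where they do the work, as an engineer would, in place of code of your own. Each camera call takes 0.05 s, during which the arm holds its last target.

### The job

Set the timer of the disinfector on the reception desk: gently push the dial's finger post round with the fingertips until the dial's black index mark lines up with the black line on the small rider on the scale ring; only then press the round start button fully down and let it go. Do not pinch or lift anything, and leave the rider, the square stop button and the other things on the desk alone.

Things in the scene. Friction and masses are not known exactly. Their poses are not given: they have to be found in the camera images.
- unit: table-top disinfector, fixed to the desk: a flat white control deck (195 x 260 mm, top 50 mm above the desk) and behind it a closed chamber 140 mm deep and 87 mm high. Origin: on the desk surface, below the middle of the deck's depth. x points to the chamber (away from the robot at yaw 0), y to the left, z up. The dial is on the left (axis at x 0, y 45 mm), the two buttons on the right
- dial (a joint): angle of the dial in rad, growing counter-clockwise seen from above: direction of its index mark about the dial axis, measured from the unit's x. Turns from -2.9 to 2.9 (stops, so the index never passes straight towards -x), stays where it is left, light (80 g); friction 0.12 Nm, i.e. about 3.5 N at the post. It starts between -2.2 and -0.7, clockwise of the rider, so it must be turned counter-clockwise (by 0.8 to 4.1 rad)
- dial_axis (a point): centre of the bare aluminium dial's flat top face, 68 mm above the desk; dial 110 mm in diameter, inside a fixed scale ring 160 mm in diameter whose top is 12 mm lower (56 mm above the desk) and bears a thin white line every 15 degrees
- post_top (a point): centre of the top of the round black finger post on the dial: 16 mm in diameter, 32 mm tall (top 100 mm above the desk), 36 mm from the dial axis, directly opposite the index mark. Pushed sideways by a fingertip it turns the dial
- post_grip (a point): point on the post's axis 3 mm below its top; the grasp point between the finger pads must not come here (that would be pinching)
- index_tip (a point): outer end of the index mark, a black radial line 32 x 4 mm on the dial's top, ending at the dial's rim 55 mm from the axis
- rider (a joint): angle of the rider about the dial axis in rad, same zero and sense as the dial's angle; from 0.1 to 1.9. Stiff: to be left where it is. The dial is right when its angle equals this one
- rider_line (a point): target: the point 55 mm from the dial axis, at the dial's rim and height, where the line of the rider points. The rider is an aluminium block 30 mm (radial) x 24 mm x 9 mm that sits across the dark scale ring just outside the dial and overhangs its outer edge, its top (65 mm above the desk) lower than the dial's, with a black radial line 28 x 4 mm on top
- start (a joint): travel of the start button in m, 0 released, 0.006 fully down; spring 1.2 N at first, 4.8 N when fully down
- start_top (a point): centre of the top of the round start button, 34 mm in diameter, 65.5 mm above the desk (15 mm above the deck), pressed straight down; at x -45, y -85 mm on the unit, i.e. the button farther from the chamber
- stop (a joint): travel of the stop button in m, same spring; not to be pressed
- stop_top (a point): centre of the top of the square stop button, 26 mm wide, at x 40, y -85 mm on the unit, i.e. the button nearer the chamber
- stamp: bystander, loose: small round hand stamp with a straight wooden handle, 26 mm wide, 40 mm tall, standing on the deck between the dial and the chamber, on the buttons' side. Origin: centre of its underside
- cup: bystander, loose: white cup, 72 mm wide, 85 mm tall, on the desk off the deck's corner by the start button. Origin: centre of its underside
- stapler: bystander, loose: black stapler 30 x 120 x 40 mm, on the desk on the robot's side of the unit. Origin: centre of its underside
- jar: bystander, loose: sample jar 40 mm wide, 55 mm tall, on the robot's side of the unit. Origin: centre of its underside
- thermometer: bystander, loose: flat white thermometer about 130 x 24 x 14 mm, lying beside the dial. Origin: centre of its underside
- sanitiser: bystander, loose: pump-less bottle 60 mm wide, 170 mm tall, on the desk beside the deck. Origin: centre of its underside
- glovebox: bystander, loose: pale glove carton 130 x 110 x 80 mm, on the desk beside the deck. Origin: centre of its underside

How it is judged:
By the outcome, as a careful person would: the job done as asked, in the order asked, and still so for the second after the job is handed in, with the robot touching nothing.
It also fails if it takes over 58 s, if anything falls off the work surface, if the arm or the gripper's body presses on something with over 40 N, if the wrist force passes 120 N, or if a joint passes its speed limit or range.

## Working session

There is one attempt and no reset: what is moved stays moved. The work goes in short steps, Python scripts to look and compute and a tool call to move; the robot and the scene stay as the last step left them, time stands still between calls to the robot, and variables do not carry over. Pictures are saved under pics/ and viewed, and the job is handed in when it is done.

Besides the shell and the picture viewer there is one more tool, called after "Call:" as name(argument=value, ...) on one line, values as JSON. apply_moves: Moves the arm, as the interface text tells. Its arguments: {"type":"object","properties":{"plan":{"type":"array"},"grip_force":{"type":"number"}},"required":["plan"]}

```bash
mkdir -p pics; ls; python3 - <<'E'
from bench import ctrl
import cv2
s=ctrl.sense(); print(s)
for n in ("side","top"):
    im=ctrl.camera(n); cv2.imwrite(f"pics/{n}0.png",im[:,:,::-1])
    c=ctrl.calibration(n); print(n,c)
print(ctrl.calibration("wrist"))
E
```

```text
pics
{'time': 0.0, 'joint_pos': array([-1.48220733e+00,  3.26970142e-01, -1.93584307e-01,  1.05199466e+00,
       -2.19514551e-05,  1.43664009e+00]), 'joint_vel': array([-3.44638411e-04, -1.98452503e-06, -1.44751243e-03,  7.45231426e-04,
        1.10101079e-03,  3.76470959e-04]), 'joint_torque': array([ 9.62505646e-05, -4.43404949e+01,  2.62436253e+01,  1.53875712e-02,
       -1.69499967e-04, -1.55013112e-05]), 'ee_pos': array([ 121.47541429, -535.82033038,  230.48737406]), 'orientation': array([-3.13985268e+00, -2.12688096e-04,  2.22745060e-01]), 'force': array([0.37391588, 0.27686108, 0.00670644]), 'moment': array([-0.02337214, -0.02089542, -0.01338238]), 'finger_gap': 85.43063567367196}
side {'mtx': array([[462.85100695,   0.        , 286.32478237],
       [  0.        , 462.85100695, 213.10592286],
       [  0.        ,   0.        ,   1.        ]]), 'dist': array([0.00124267, 0.        , 0.        , 0.        , 0.        ]), 'R': array([[ 0.86430426, -0.50295041,  0.00436211],
       [-0.37731273, -0.65408593, -0.65559644],
       [ 0.3325857 ,  0.56498892, -0.75509885]]), 't': 
[... 419 characters left out ...]
1468, -0.00816704, -0.99763039]]), 't': array([  20.52514524,  539.69043696, 1049.68307816])}
{'mtx': array([[357.48309444,   0.        , 279.96533726],
       [  0.        , 357.48309444, 209.58343933],
       [  0.        ,   0.        ,   1.        ]]), 'dist': array([-0.07052012,  0.        ,  0.        ,  0.        ,  0.        ]), 'tool_from_camera': array([[ 2.23345939e-04, -9.60013903e-01, -2.79952238e-01,
         7.15643091e+01],
       [ 9.99999960e-01,  2.62557660e-04, -1.02564187e-04,
         1.96690999e-01],
       [ 1.71966650e-04, -2.79952204e-01,  9.60013924e-01,
        -1.43018935e+02],
       [ 0.00000000e+00,  0.00000000e+00,  0.00000000e+00,
         1.00000000e+00]])}
```

View pics/side0.png

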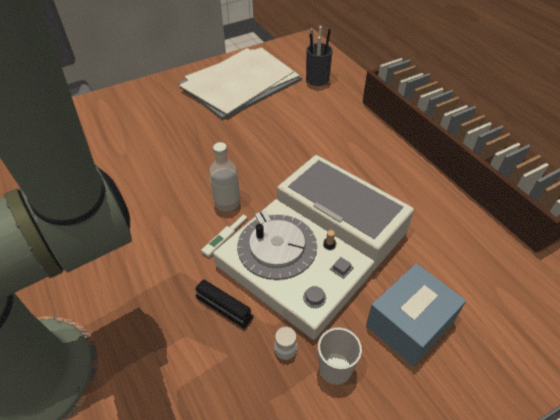

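View pics/top0.png

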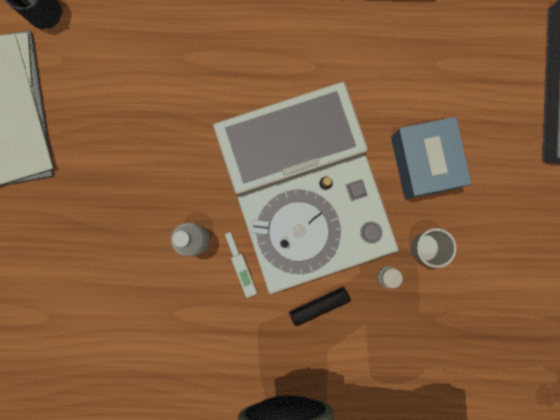

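The side view shows the unit with its dial near (278,243). In the top view I can see the dial at about (299,231), post (285,243), index (316,217), rider (261,227), start button (372,232), stop button (357,189) and stamp (326,183). I'll zoom in on this.

```bash
python3 - <<'E'
import cv2
im=cv2.imread("pics/top0.png")[160:300,230:410]
cv2.imwrite("pics/top0z.png",cv2.resize(im,None,fx=4.2,fy=4.2,interpolation=cv2.INTER_CUBIC))
im=cv2.imread("pics/side0.png")[190:320,210:370]
cv2.imwrite("pics/side0z.png",cv2.resize(im,None,fx=4.6,fy=4.6,interpolation=cv2.INTER_CUBIC))
E
```

```text
(no output)
```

View pics/top0z.png

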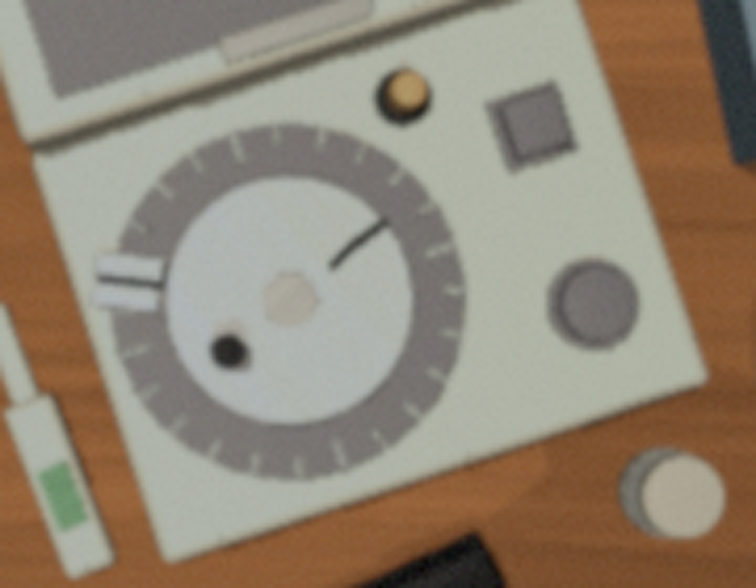

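View pics/side0z.png

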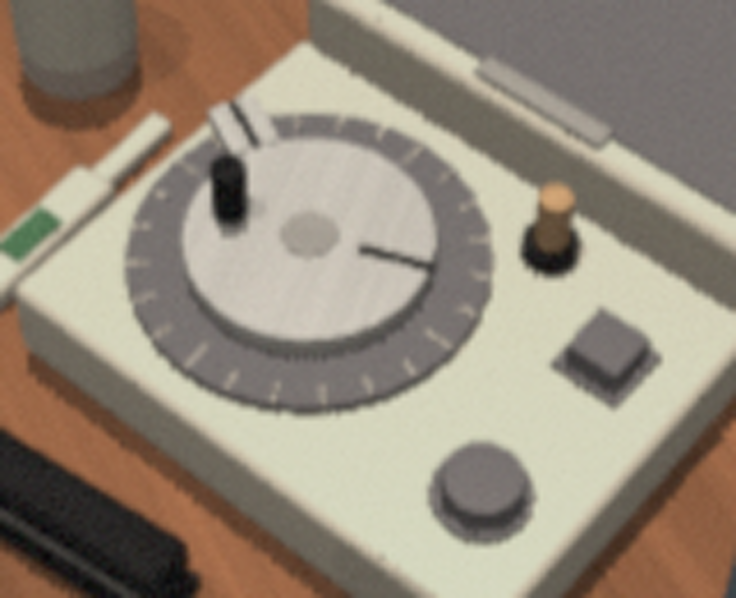

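```bash
cat > h.py <<'E'
import numpy as np, cv2
from bench import ctrl
from scipy.spatial.transform import Rotation as Ro
def plane(c,px,z):
    px=np.array(px,float).reshape(-1,1,2)
    u=cv2.undistortPoints(px,c["mtx"],c["dist"]).reshape(-1,2)
    d=np.c_[u,np.ones(len(u))]@c["R"]; o=-c["R"].T@c["t"]
    return o+d*((z-o[2])/d[:,2])[:,None]
def wristcal(s):
    c=ctrl.calibration("wrist"); T=c["tool_from_camera"]
    R=Ro.from_euler("xyz",s["orientation"]).as_matrix(); p=s["ee_pos"]
    Rc=R@T[:3,:3]; tc=R@T[:3,3]+p
    return dict(mtx=c["mtx"],dist=c["dist"],R=Rc.T,t=-Rc.T@tc)
def proj(c,P):
    return cv2.projectPoints(np.array(P,float).reshape(-1,3),cv2.Rodrigues(c["R"])[0],c["t"],c["mtx"],c["dist"])[0].reshape(-1,2)
def wr(a): return (a+np.pi)%(2*np.pi)-np.pi
E
python3 - <<'E'
from h import *
c=ctrl.calibration("top")
# zoom px
def Z(p,off=(230,160),f=4.2): return np.array(p)/f+np.array(off)
def W(p,z): return plane(c,Z(p),z)[0].round(1)
# dial ellipse by mask
im=cv2.imread("pics/top0.png")
dial=[W(p,68) for p in [(290,177),(290,424),(166,300),(413,300)]]
ax=np.mean(dial,0);print("dial",dial,ax)
print("hub",W((290,298),68))
ring=[W(p,56) for p in [(288,122),(290,480),(112,300),(466,298)]];print("ring",np.mean(ring,0),ring)
st=W((598,302),65.5);sp=W((537,121),65.5);print("start",st,"stop",sp)
d=sp-st; yaw=np.arctan2(d[1],d[0]);print("yaw btn",yaw,np.linalg.norm(d))
a=W((33,148),50);b=W((166,562),50);e=W((706,379),50)
print("deck edge yaw",np.arctan2(*(a-b)[[1,0]]),"front",np.arctan2(*(b-e)[[1,0]])-np.pi/2,np.linalg.norm(b-e))
po=W((229,352),100);print("post",po,np.linalg.norm((po-ax)[:2]))
i1=W((388,220),68);i0=W((331,268),68);print("index",i1,i0)
r0=W((100,278),65);r1=W((160,284),65);print("rider",r0,r1)
f=lambda v:np.arctan2(v[1],v[0])
print("world ang: idx",f(i1-ax),"post+pi",wr(f(po-ax)+np.pi),"rider",f(r0-ax),f(r1-ax))
print("stamp",W((403,97),50),"stampTop",W((410,90),90),"cup",plane(c,[(437,248)],85),"jar",W((682,496),55),"therm",W((60,490),14))
E
```

```text
dial [array([547.8,  -2.5,  68. ]), array([438.7,  -4.7,  68. ]), array([492. ,  51.3,  68. ]), array([494.5, -58. ,  68. ])] [493.25   -3.475  68.   ]
hub [494.2  -3.5  68. ]
ring [493.8    -3.675  56.   ] [array([573.6,  -1.6,  56. ]), array([413.5,  -5.7,  56. ]), array([491.8,  75.5,  56. ]), array([496.3, -82.9,  56. ])]
start [ 495.6 -140.4   65.5] stop [ 575.6 -112.3   65.5]
yaw btn 0.33778797081653145 84.79156797701054
deck edge yaw 0.33698932282379934 front 0.34620220189475903 256.0945528510905
post [469.6  23.5 100. ] 35.8744076606151
index [529.7 -46.3  68. ] [507.8 -21.4  68. ]
rider [501.2  80.8  65. ] [499.1  54.1  65. ]
world ang: idx -0.8656417606672231 post+pi -0.8509829788603618 rider 1.476740639924784 1.4695372354796763
stamp [586.8 -53.7  50. ] stampTop [585.3 -53.   90. ] cup [[ 468.26987381 -255.62777047   85.        ]] jar [ 410.2 -180.8   55. ] therm [404.4  98.7  14. ]
```

```bash
cat >> h.py <<'E'
A=np.array([493.6,-3.6])
def rel(p0,yaw0,p1,yaw1):
    "shift (m) & az(deg) in tool axes for tool-down pose change"
    d=np.array(p1,float)-p0; c,s=np.cos(yaw0),np.sin(yaw0)
    return np.round([d@[c,s,0]/1e3,d@[s,-c,0]/1e3,-d[2]/1e3],4), round(-np.degrees(wr(yaw1-yaw0)),2)
def push(th,lag):
    r=np.array([np.cos(th),np.sin(th)]);t=np.array([-r[1],r[0]])
    return A+36*r-lag*t, wr(th-np.pi/2)
E
python3 - <<'E'
from h import *
p,y=push(2.28,30); print(p,y)
for z in (230,200): print(rel([121.54,-536.42,231.28],.2227,[*p,z],y))
E
```

```text
[492.92215347  43.25659531] 0.7092036732051032
(array([ 0.4902, -0.4833,  0.0013]), np.float64(-27.87))
(array([ 0.4902, -0.4833,  0.0313]), np.float64(-27.87))
```

Call:
apply_moves(plan=[[0.025,-0.025,0,0,0,0,0],[0.055,-0.055,0,0,0,0,0],[0.084,-0.083,0,0,0,0,0],[0.112,-0.111,0,0,0,0,0],[0.14,-0.138,0,0,0,0,0],[0.168,-0.166,0,0,0,0,0],[0.196,-0.194,0,0,0,0,0],[0.222,-0.22,0,0,0,0,0],[0.24,-0.236,0,0,0,0,0],[0.245,-0.242,0,0,0,0,0]], grip_force=20)

```text
time: 0.93
ee_pos: [308.0, -243.3, 231.1]
orientation: [-3.14, -0.0, 0.227]
force: [-0.7, 0.7, -0.4]
finger_gap: -0.2
```

Call:
apply_moves(plan=[[0.025,-0.025,0,0,0,-2,0],[0.053,-0.053,0,0,0,-6,0],[0.08,-0.08,0,0,0,-10,0],[0.11,-0.108,0,0,0,-14,0],[0.138,-0.135,0,0,0,-18,0],[0.166,-0.163,0,0,0,-22,0],[0.194,-0.19,0,0,0,-25,0],[0.22,-0.217,0,0,0,-27,0],[0.24,-0.236,0,0,0,-27.8,0],[0.245,-0.241,0,0,0,-27.8,0]])

```text
time: 1.77
ee_pos: [494.8, 45.3, 230.9]
orientation: [3.142, -0.001, 0.712]
force: [-0.0, -0.6, 0.6]
finger_gap: -0.0
```

```bash
python3 - <<'E'
from h import *
s=ctrl.sense(); print(s)
cv2.imwrite("pics/top1.png",cv2.resize(ctrl.camera("top")[140:320,200:440,::-1],None,fx=3.2,fy=3.2,interpolation=cv2.INTER_CUBIC))
s=ctrl.sense();cv2.imwrite("pics/w1.png",ctrl.camera("wrist")[:,:,::-1])
c=wristcal(s);print(proj(c,[[*A,68],[470.1,23.7,100]]))
E
```

```text
{'time': 1.7667, 'joint_pos': array([-5.77529110e-02,  2.27672780e-01, -3.28793215e-01,  1.01346926e+00,
        7.26110295e-04,  2.37187182e+00]), 'joint_vel': array([ 0.09786489,  0.06803881,  0.07720364,  0.0427348 , -0.03708218,
        0.12561689]), 'joint_torque': array([ 4.64110030e-01, -3.88202333e+01,  2.54174745e+01,  1.33534977e-01,
        1.72661212e-01,  3.39104841e-02]), 'ee_pos': array([494.75769743,  45.33822079, 230.89553337]), 'orientation': array([ 3.14151483e+00, -1.12366537e-03,  7.11968283e-01]), 'force': array([-0.03153795, -0.56504915,  0.58118401]), 'moment': array([-0.04239916, -0.00468842, -0.01258491]), 'finger_gap': -0.04682223947196737}
[[319.64509814 224.83474209]
 [279.75899779 237.38498372]]
```

View pics/w1.png

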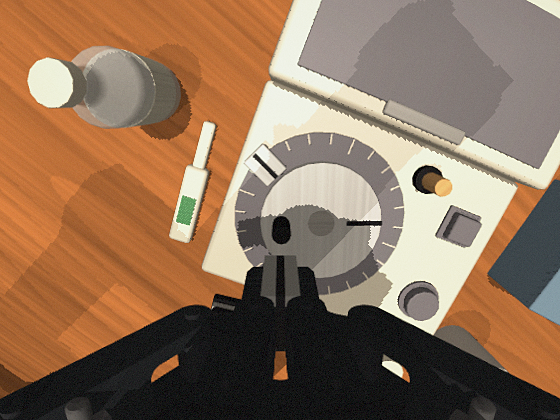

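View pics/top1.png

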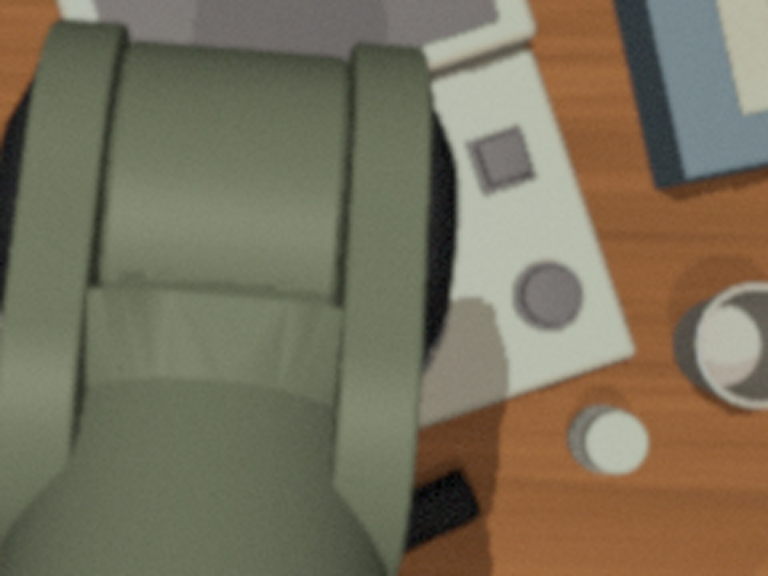

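The wrist view shows the dial hub at (320,223), post top at about (281,237), index (365,223), rider line (264,162). The projections agree within about 2 px. Next I descend behind the post.

Call:
apply_moves(plan=[[0,0,0.01,0,0,0,0],[0,0,0.035,0,0,0,0],[0,0,0.06,0,0,0,0],[0,0,0.085,0,0,0,0],[0,0,0.1,0,0,0,0],[0,0,0.11,0,0,0,0],[0,0,0.115,0,0,0,0],[0,0,0.12,0,0,0,0],[0,0,0.12,0,0,0,0]])

```text
time: 2.62
ee_pos: [492.5, 42.3, 111.0]
orientation: [-3.141, 0.0, 0.707]
force: [1.0, -0.1, 0.2]
finger_gap: 0.0
```

```bash
python3 - <<'E'
from h import *
s=ctrl.sense(); print(s["ee_pos"],s["orientation"],s["force"])
cv2.imwrite("pics/w2.png",ctrl.camera("wrist")[:,:,::-1])
cv2.imwrite("pics/s2.png",cv2.resize(ctrl.camera("side")[150:330,160:400,::-1],None,fx=3.2,fy=3.2,interpolation=cv2.INTER_CUBIC))
c=wristcal(s);print(proj(c,[[*A,68],[470.1,23.7,100]]))
E
```

```text
[492.48940895  42.27155926 110.99145741] [-3.14148821e+00  3.16287400e-04  7.06911375e-01] [ 0.96459138 -0.09051889  0.17406992]
[[340.66831289 285.78200749]
 [278.51484753 317.32553403]]
```

View pics/w2.png

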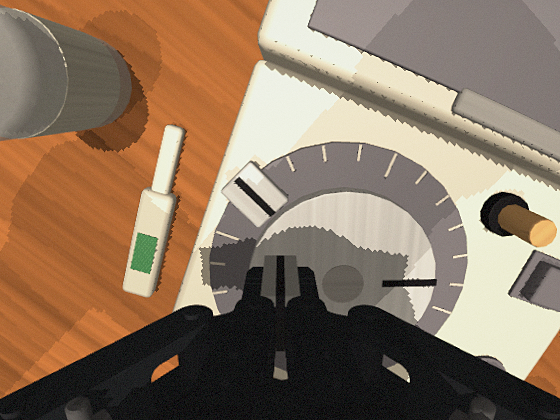

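View pics/s2.png

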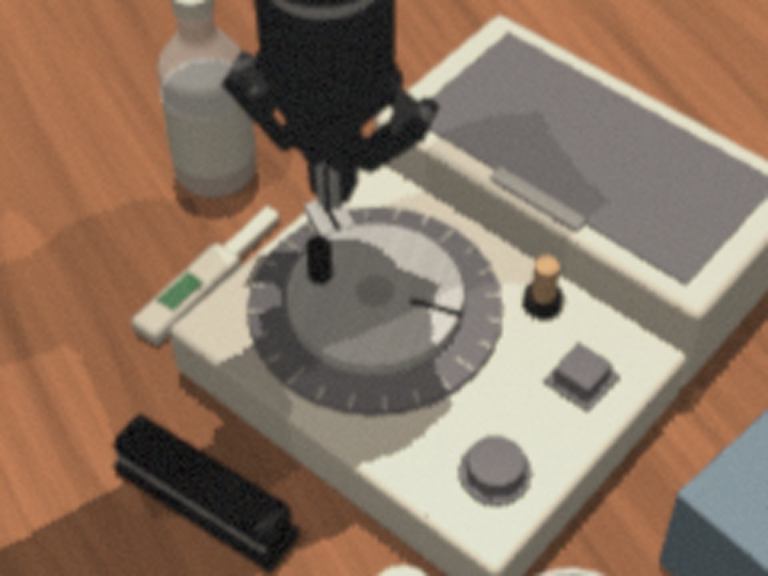

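Wrist view: index line runs from (383,283) to (435,283), rider line from (237,181) to (271,213). Side view: the fingers are above the ring behind the post with clearance. I'll continue.

```bash
python3 - <<'E'
from h import *
s=ctrl.sense();c=wristcal(s)
i=plane(c,[(383,283),(435,283)],68)[:,:2];r=plane(c,[(271,213),(237,181)],65)[:,:2]
f=lambda v:np.arctan2(v[...,1],v[...,0])
h=plane(c,[(343,284)],68)[0,:2];print(h,i,r)
print("idx",f(i[1]-i[0]),f(i-A),f(i-h),"rider",f(r[1]-r[0]),f(r-A),f(r-h))
E
```

```text
[495.8960269   -3.96726134] [[511.53798827 -21.55272435]
 [531.53170181 -45.53747211]] [[500.95821839  55.30467331]
 [502.82132848  80.97767816]]
idx -0.8759000103528469 [-0.78580875 -0.83551032] [-0.84382249 -0.86211368] rider 1.4983525403634066 [1.44652267 1.46219736] [1.48559687 1.48944929]
```

Call:
apply_moves(plan=[[0,0,0.008,0,0,0,0],[0,0,0.018,0,0,0,0],[0,0,0.027,0,0,0,0],[0,0,0.032,0,0,0,0],[0,0,0.034,0,0,0,0],[0,0,0.034,0,0,0,0]])

```text
time: 3.22
ee_pos: [492.0, 43.0, 76.4]
orientation: [-3.14, 0.001, 0.708]
force: [-0.9, -0.6, 1.5]
finger_gap: 0.1
```

Call:
apply_moves(plan=[[-0.002,0,0,0,0,0,0],[-0.004,0,0,0,0,0,0],[-0.006,0,0,0,0,0,0],[-0.007,0,0,0,0,0,0],[-0.008,0,0,0,0,0,0],[-0.008,0,0,0,0,0,0],[-0.008,0,0,0,0,0,0]])

```text
time: 3.8
ee_pos: [486.7, 37.6, 77.4]
orientation: [3.141, -0.0, 0.708]
force: [0.0, -0.4, -0.6]
finger_gap: 0.1
```

```bash
python3 - <<'E'
from h import *
s=ctrl.sense(); print(s["ee_pos"],s["orientation"],s["force"])
p=s["ee_pos"][:2];th=s["orientation"][2]+np.pi/2
r=np.array([np.cos(th),np.sin(th)]);t=np.array([-r[1],r[0]]);print("radial",(p-A)@r,"lag",-(p-A)@t)
cv2.imwrite("pics/s3.png",cv2.resize(ctrl.camera("side")[200:300,210:340,::-1],None,fx=5.5,fy=5.5,interpolation=cv2.INTER_CUBIC))
L=21
for d in (5,10,15,20,25,30,35,40):
    f=np.radians(d);print(d,np.round([(-L+L*np.cos(f)-36*np.sin(f))/1e3,(36-L*np.sin(f)-36*np.cos(f))/1e3],4))
E
```

```text
[486.67463524  37.641334    77.41353814] [ 3.14144427e+00 -1.80994142e-04  7.07858377e-01] [ 0.00075879 -0.38203913 -0.61834315]
radial 35.836284439120014 lag 21.55386333721213
5 [-0.0032 -0.0017]
10 [-0.0066 -0.0031]
15 [-0.01   -0.0042]
20 [-0.0136 -0.005 ]
25 [-0.0172 -0.0055]
30 [-0.0208 -0.0057]
35 [-0.0244 -0.0055]
40 [-0.0281 -0.0051]
```

View pics/s3.png

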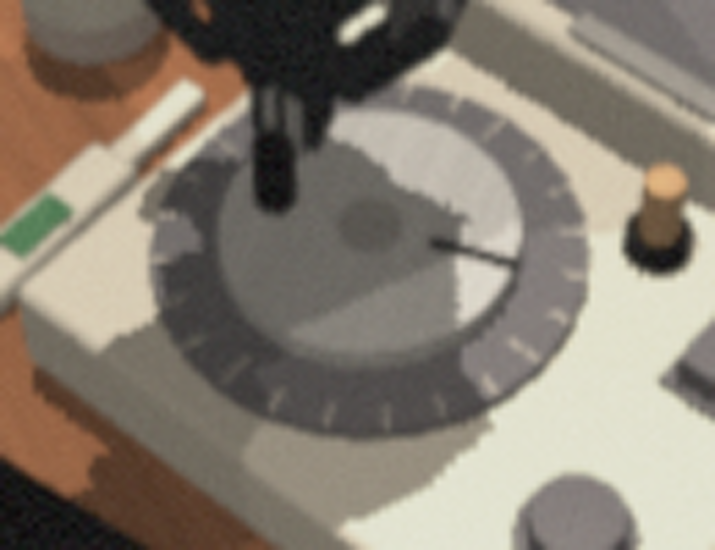

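The fingers are just behind the post with no contact yet. I start the orbit.

Call:
apply_moves(plan=[[-0.0016,-0.0009,0,0,0,-2.5,0],[-0.0032,-0.0017,0,0,0,-5,0],[-0.0066,-0.0031,0,0,0,-10,0],[-0.01,-0.0042,0,0,0,-15,0],[-0.0136,-0.005,0,0,0,-20,0],[-0.0172,-0.0055,0,0,0,-25,0],[-0.019,-0.0056,0,0,0,-27.5,0],[-0.0208,-0.0057,0,0,0,-30,0],[-0.0208,-0.0057,0,0,0,-30,0]])

```text
time: 4.6
ee_pos: [468.1, 29.0, 77.5]
orientation: [3.14, -0.002, 1.233]
force: [2.0, 2.5, -1.3]
finger_gap: -0.1
```

```bash
cat >> h.py <<'E'
def st():
    s=ctrl.sense(); print(s["time"],s["ee_pos"].round(1),s["orientation"].round(3),s["force"].round(1))
    p=s["ee_pos"][:2];th=s["orientation"][2]+np.pi/2
    r=np.array([np.cos(th),np.sin(th)]);t=np.array([-r[1],r[0]]);print("th",th,"radial",(p-A)@r,"lag",-(p-A)@t, "F r,t",s["force"][:2]@r,s["force"][:2]@t)
    return s
E
python3 - <<'E'
from h import *
s=st()
cv2.imwrite("pics/w4.png",ctrl.camera("wrist")[:,:,::-1])
cv2.imwrite("pics/s4.png",cv2.resize(ctrl.camera("side")[200:300,210:340,::-1],None,fx=5.5,fy=5.5,interpolation=cv2.INTER_CUBIC))
E
```

```text
4.6 [468.1  29.   77.5] [ 3.140e+00 -2.000e-03  1.233e+00] [ 2.   2.5 -1.3]
th 2.803368760439275 radial 34.90421229064065 lag 22.272738518167667 F r,t -1.067360945233867 -3.0666115684475894
```

View pics/s4.png

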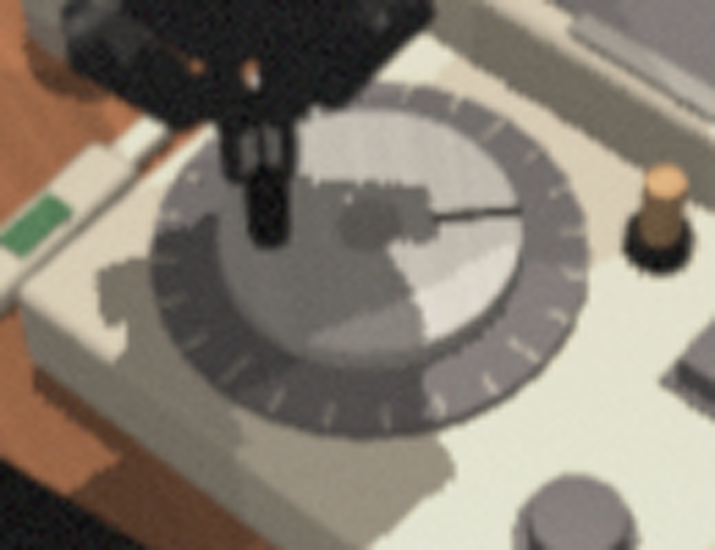

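View pics/w4.png

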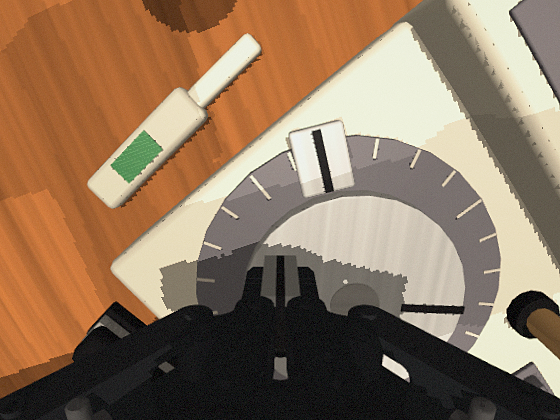

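Contact made (about 3.2 N). Wrist view: index (402,308)-(464,310), rider line (315,130)-(329,192).

```bash
cat >> h.py <<'E'
def ang(s,idx=None,rid=None):
    c=wristcal(s); f=lambda v:np.arctan2(v[...,1],v[...,0])
    if idx: i=plane(c,idx,68)[:,:2]; print("idx dir",f(i[1]-i[0]),"aboutA",f(i-A), np.linalg.norm(i-A,axis=1))
    if rid: r=plane(c,rid,65)[:,:2]; print("rid dir",f(r[1]-r[0]),"aboutA",f(r-A), np.linalg.norm(r-A,axis=1))
E
python3 - <<'E'
from h import *
s=st()
ang(s,[(402,308),(464,310)],[(329,192),(315,130)])
print(proj(wristcal(s),[[*A,68]]))
E
```

```text
4.7 [468.   28.9  77.5] [ 3.140e+00 -1.000e-03  1.231e+00] [ 3.2  3.  -0.2]
th 2.8015660894378778 radial 34.94743283290804 lag 22.091068960030068 F r,t -1.9761524703309394 -3.891334858506559
idx dir -0.39731239843132815 aboutA [-0.39860885 -0.39788713] [25.40230448 57.30077723]
rid dir 1.48168184926392 aboutA [1.45196548 1.46171304] [57.61736264 85.73570928]
[[351.0019381  305.95536925]]
```

```bash
python3 - <<'E'
import numpy as np
L=22;R=35.5
for d in range(5,50,5):
    f=np.radians(d);print(d,np.round([(-L+L*np.cos(f)-R*np.sin(f))/1e3,(R-L*np.sin(f)-R*np.cos(f))/1e3],4))
E
```

```text
5 [-0.0032 -0.0018]
10 [-0.0065 -0.0033]
15 [-0.0099 -0.0045]
20 [-0.0135 -0.0054]
25 [-0.0171 -0.006 ]
30 [-0.0207 -0.0062]
35 [-0.0243 -0.0062]
40 [-0.028  -0.0058]
45 [-0.0315 -0.0052]
```

Call:
apply_moves(plan=[[-0.0032,-0.0018,0,0,0,-5,0],[-0.0065,-0.0033,0,0,0,-10,0],[-0.0099,-0.0045,0,0,0,-15,0],[-0.0135,-0.0054,0,0,0,-20,0],[-0.0171,-0.006,0,0,0,-25,0],[-0.0207,-0.0062,0,0,0,-30,0],[-0.0243,-0.0062,0,0,0,-35,0],[-0.028,-0.0058,0,0,0,-40,0],[-0.028,-0.0058,0,0,0,-40,0]])

```text
time: 5.45
ee_pos: [452.2, 4.2, 77.4]
orientation: [3.142, -0.001, 1.93]
force: [0.5, 2.4, 0.8]
finger_gap: 0.4
```

```bash
python3 - <<'E'
from h import *
s=st()
cv2.imwrite("pics/w5.png",ctrl.camera("wrist")[:,:,::-1])
E
```

```text
5.45 [452.2   4.2  77.4] [ 3.142e+00 -1.000e-03  1.930e+00] [0.5 2.4 0.8]
th 3.500892674290478 radial 36.04264403506015 lag 21.83351143005198 F r,t -1.3165590990981044 -2.0917508117360706
```

View pics/w5.png

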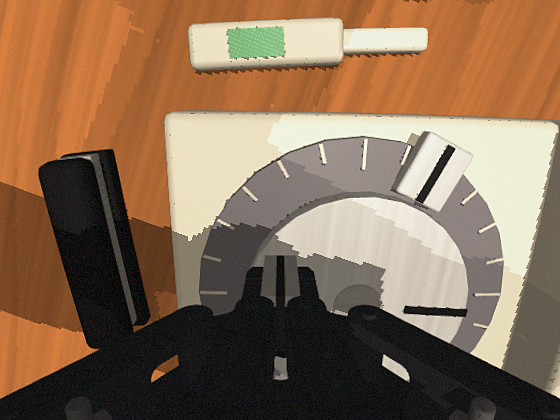

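Index (404,309)-(467,313), rider line (418,207)-(452,147). The dial follows as planned, so I push another 40°.

```bash
python3 - <<'E'
from h import *
s=st()
ang(s,[(404,309),(467,313)],[(418,207),(452,147)])
E
```

```text
5.5 [452.1   4.2  77.3] [-3.141e+00 -1.000e-03  1.927e+00] [0.7 1.9 1.4]
th 3.4978255617458065 radial 36.150762717996045 lag 21.735021269644054 F r,t -1.3466987968988908 -1.5356257248026337
idx dir 0.2646355414692181 aboutA [0.25528765 0.26056953] [25.19716013 57.92839844]
rid dir 1.5007292965516574 aboutA [1.41789051 1.44690954] [55.79967375 85.82949111]
```

Call:
apply_moves(plan=[[-0.0032,-0.0018,0,0,0,-5,0],[-0.0065,-0.0033,0,0,0,-10,0],[-0.0099,-0.0045,0,0,0,-15,0],[-0.0135,-0.0054,0,0,0,-20,0],[-0.0171,-0.006,0,0,0,-25,0],[-0.0207,-0.0062,0,0,0,-30,0],[-0.0243,-0.0062,0,0,0,-35,0],[-0.028,-0.0058,0,0,0,-40,0],[-0.028,-0.0058,0,0,0,-40,0]])

```text
time: 6.25
ee_pos: [455.6, -24.1, 76.9]
orientation: [-3.14, -0.002, 2.626]
force: [-1.1, 1.9, 0.5]
finger_gap: 0.0
```

```bash
python3 - <<'E'
from h import *
s=st()
cv2.imwrite("pics/w6.png",ctrl.camera("wrist")[:,:,::-1])
E
```

```text
6.25 [455.6 -24.1  76.9] [-3.140e+00 -2.000e-03  2.626e+00] [-1.1  1.9  0.5]
th 4.197278365950952 radial 36.61388635380735 lag 22.971527263741944 F r,t -1.14270993009 -1.9121467412171524
```

View pics/w6.png

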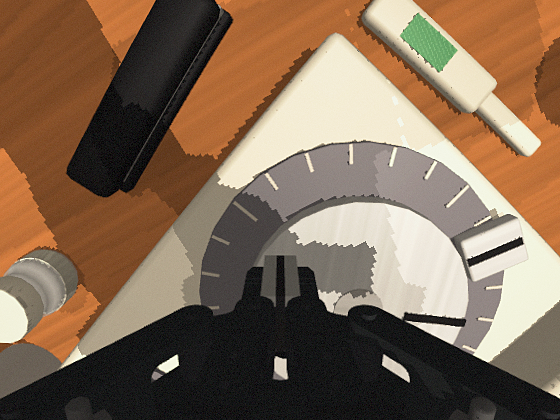

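```bash
cat >> h.py <<'E'
def line(im,box,thr,z,c):
    "box x0,y0,x1,y1; dark blob largest -> world centroid and direction angle"
    x0,y0,x1,y1=box; g=cv2.cvtColor(im,cv2.COLOR_RGB2GRAY)[y0:y1,x0:x1]
    n,l,stt,_=cv2.connectedComponentsWithStats((g<thr).astype(np.uint8))
    k=1+np.argmax(stt[1:,4]); ys,xs=np.nonzero(l==k)
    w=plane(c,np.c_[xs+x0,ys+y0],z)[:,:2]
    vx,vy,px,py=cv2.fitLine(w.astype(np.float32),cv2.DIST_L2,0,.01,.01).ravel()
    m=w.mean(0); d=np.array([vx,vy]); 
    if d@(m-A)<0: d=-d
    q=(w-m)@d
    print("px",len(xs),xs.min()+x0,ys.min()+y0,xs.max()+x0,ys.max()+y0,"m",m.round(1),"len",round(np.ptp(q),1),"dir",np.arctan2(d[1],d[0]),"aboutA",np.arctan2(*(m-A)[::-1]),"R",np.linalg.norm(m-A).round(1))
    return m,d
E
python3 - <<'E'
from h import *
s=st();c=wristcal(s); im=cv2.imread("pics/w6.png")[:,:,::-1].copy()
i=line(im,(400,308,475,330),60,68,c); r=line(im,(464,238,527,268),70,65,c)
E
```

```text
6.3 [455.6 -24.1  76.9] [-3.140e+00 -2.000e-03  2.624e+00] [-3.3  1.2  0.6]
th 4.194568009545566 radial 36.647974265998236 lag 22.862907471669242 F r,t 0.6526875057764587 -3.47872654749394
px 569 400 313 465 329 m [519.2  24.8] len 33.7 dir 1.0311843 aboutA 0.8367035384945515 R 38.3
px 405 467 238 522 266 m [502.8  68.3] len 27.9 dir 1.4764903 aboutA 1.4439128517387927 R 72.4
```

```bash
python3 - <<'E'
from h import *
s=st();c=wristcal(s); im=cv2.imread("pics/w6.png")[:,:,::-1].copy()
i=line(im,(412,312,475,328),60,68,c); r=line(im,(464,238,527,268),70,65,c)
f=lambda v:np.arctan2(v[1],v[0])
hub=plane(c,[(357,309)],68)[0];print(hub)
# top-picture refit
im=cv2.imread("pics/top0.png")[:,:,::-1].copy();c=ctrl.calibration("top")
line(im,(308,208,325,226),110,68,c); line(im,(253,222,271,232),120,65,c)
E
```

```text
6.3 [455.6 -24.1  76.9] [-3.140e+00 -2.000e-03  2.624e+00] [-3.3  1.2  0.6]
th 4.194568009545566 radial 36.647974265998236 lag 22.862907471669242 F r,t 0.6526875057764587 -3.47872654749394
px 388 412 314 465 326 m [521.3  29.4] len 28.5 dir 0.9101113 aboutA 0.8721909815735799 R 43.1
px 405 467 238 522 266 m [502.8  68.3] len 27.9 dir 1.4764903 aboutA 1.4439128517387927 R 72.4
[494.85636974  -3.2419935   68.        ]
px 32 309 211 322 222 m [522.6 -35.1] len 31.8 dir -0.86370623 aboutA -0.8272095051691386 R 42.8
px 25 254 226 269 228 m [500.5  65.6] len 27.9 dir 1.5194521 aboutA 1.4709140078948013 R 69.6
```

About 32° remain. I push 26°, then measure again.

Call:
apply_moves(plan=[[-0.0032,-0.0018,0,0,0,-5,0],[-0.0065,-0.0033,0,0,0,-10,0],[-0.0099,-0.0045,0,0,0,-15,0],[-0.0135,-0.0054,0,0,0,-20,0],[-0.0156,-0.0058,0,0,0,-23,0],[-0.0178,-0.0061,0,0,0,-26,0],[-0.0178,-0.0061,0,0,0,-26,0],[-0.0178,-0.0061,0,0,0,-26,0]])

```text
time: 6.97
ee_pos: [468.0, -38.7, 76.9]
orientation: [-3.14, -0.002, 3.078]
force: [-3.5, -2.7, 1.2]
finger_gap: 0.3
```

```bash
python3 - <<'E'
from h import *
s=st()
cv2.imwrite("pics/w7.png",ctrl.camera("wrist")[:,:,::-1])
cv2.imwrite("pics/t7.png",ctrl.camera("top")[:,:,::-1])
cv2.imwrite("pics/s7.png",ctrl.camera("side")[:,:,::-1])
cv2.imwrite("pics/s7z.png",cv2.resize(cv2.imread("pics/s7.png")[190:320,210:370],None,fx=4.6,fy=4.6,interpolation=cv2.INTER_CUBIC))
E
```

```text
6.9667 [468.  -38.7  76.9] [-3.140e+00 -2.000e-03  3.078e+00] [-3.5 -2.7  1.2]
th 4.648451198415898 radial 36.70519182532495 lag 23.30272071749165 F r,t 2.9668437891836135 -3.3323056292418882
```

View pics/w7.png

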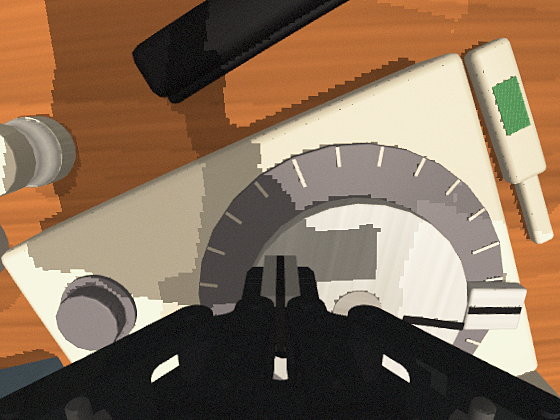

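View pics/s7z.png

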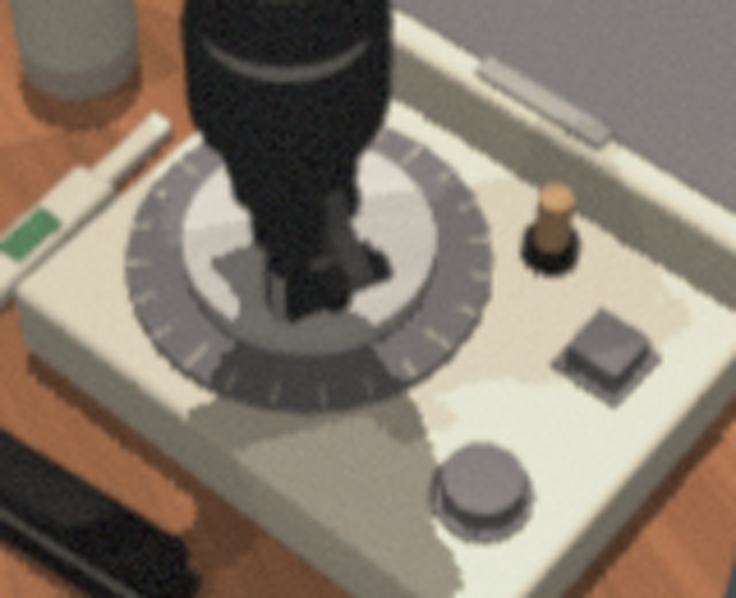

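Wrist view: index (405,318)-(463,326), rider line (470,313)-(521,308). A few degrees remain.

```bash
python3 - <<'E'
from h import *
s=st();c=wristcal(s); im=cv2.imread("pics/w7.png")[:,:,::-1].copy()
i=line(im,(408,314,464,331),60,68,c); r=line(im,(468,300,524,318),70,65,c)
print(plane(c,[(357,310)],68)[0])
A2=np.array([494.2,-3.6])
z=cv2.resize(im[270:350,340:540],None,fx=4,fy=4,interpolation=cv2.INTER_CUBIC);cv2.imwrite("pics/w7z.png",z[:,:,::-1])
for P in (i[0],r[0]): print(np.arctan2(*(P-[494.8,-3.2])[::-1]))
E
```

```text
7.1167 [468.  -38.7  76.9] [-3.140e+00 -2.000e-03  3.079e+00] [-4.2 -2.6  1.2]
th 4.649716294265253 radial 36.68339258657626 lag 23.350158648643063 F r,t 2.8738802608035567 -3.9839003678064877
px 461 408 316 463 330 m [505.3  35. ] len 29.5 dir 1.4208117 aboutA 1.277203056498232 R 40.3
px 341 468 307 520 313 m [502.5  68.7] len 28.1 dir 1.4801096 aboutA 1.4485120097464956 R 72.8
[494.63417331  -2.87201245  68.        ]
1.3033007554422784
1.4643170188984835
```

View pics/w7z.png

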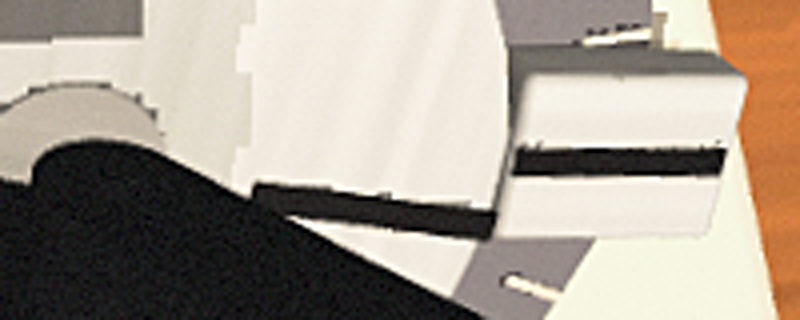

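```bash
python3 - <<'E'
from h import *
s=ctrl.sense();c=wristcal(s)
ang(s,[(405,319),(463.2,326)],[(469,310.8),(521,309.3)])
im=cv2.imread("pics/w7.png")[:,:,::-1].copy()
# mask out gripper: below line from (400,323) to (464,352)... 
cv2.fillPoly(im,[np.array([[340,300],[398,316],[404,323],[413,326],[425,331],[470,352],[470,419],[340,419]])],(255,255,255))
line(im,(400,312,466,331),60,68,c)
# where the index line, and rider line, cross r=60 relative to dial rim
E
```

```text
idx dir 1.3533219928306228 aboutA [1.25858011 1.31013908] [25.9469475  56.85929372]
rid dir 1.5100019034144037 aboutA [1.43531935 1.45935079] [59.27382544 87.35243605]
px 436 402 316 463 329 m [504.7  35.2] len 32.1 dir 1.3499191 aboutA 1.2918924405157717 R 40.3
```

Call:
apply_moves(plan=[[-0.0012,-0.0007,0,0,0,-2,0],[-0.0026,-0.0014,0,0,0,-4,0],[-0.0035,-0.0019,0,0,0,-5.5,0],[-0.0035,-0.0019,0,0,0,-5.5,0],[-0.0035,-0.0019,0,0,0,-5.5,0]])

```text
time: 7.53
ee_pos: [471.6, -41.2, 76.9]
orientation: [-3.139, -0.002, -3.108]
force: [-4.6, -3.9, -0.6]
finger_gap: -0.2
```

```bash
python3 - <<'E'
from h import *
s=st();c=wristcal(s)
im=ctrl.camera("wrist").copy();cv2.imwrite("pics/w8.png",im[:,:,::-1])
z=cv2.resize(im[270:350,340:540],None,fx=4,fy=4,interpolation=cv2.INTER_CUBIC);cv2.imwrite("pics/w8z.png",z[:,:,::-1])
cv2.fillPoly(im,[np.array([[340,300],[398,316],[404,323],[413,326],[425,331],[470,352],[470,419],[340,419]])],(255,255,255))
i=line(im,(400,308,466,331),60,68,c)
r=line(im,(468,312,527,328),70,65,c)
E
```

```text
7.5333 [471.6 -41.2  76.9] [-3.139e+00 -2.000e-03 -3.108e+00] [-4.6 -3.9 -0.6]
th -1.5375787568248205 radial 36.815721676220996 lag 23.193448058791358 F r,t 3.7195853840977766 -4.74194390756092
px 434 402 315 465 329 m [501.   35.9] len 32.8 dir 1.45038 aboutA 1.386550886889052 R 40.2
px 310 468 316 516 327 m [502.5  69.1] len 27.6 dir 1.4728477 aboutA 1.4484395481834496 R 73.2
```

View pics/w8z.png

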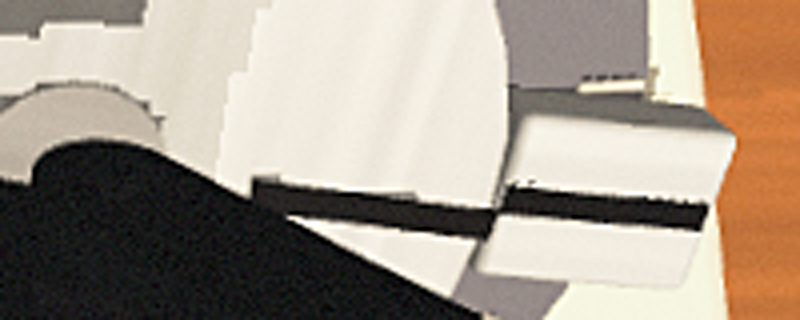

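Call:
apply_moves(plan=[[0.004,0,0,0,0,0,0],[0.01,0,0,0,0,0,0],[0.014,0,0,0,0,0,0],[0.014,0,-0.02,0,0,0,0],[0.014,0,-0.05,0,0,0,0],[0,0.015,-0.08,0,0,0,0],[-0.03,0.03,-0.11,0,0,0,0],[-0.06,0.045,-0.13,0,0,0,0],[-0.08,0.055,-0.14,0,0,0,0],[-0.08,0.055,-0.14,0,0,0,0]])

```text
time: 8.42
ee_pos: [556.2, 19.2, 220.8]
orientation: [3.142, 0.01, -3.103]
force: [-0.2, -1.0, 0.9]
finger_gap: 0.0
```

```bash
python3 - <<'E'
from h import *
ctrl.camera("side");ctrl.camera("side");s=ctrl.sense();c=wristcal(s);print(s["ee_pos"],s["orientation"],s["joint_vel"].round(3))
im=ctrl.camera("wrist").copy();cv2.imwrite("pics/w9.png",im[:,:,::-1])
print(proj(c,[[*A,68],[500,65,65]]))
E
```

```text
[550.8406303   17.93449562 217.32522201] [-3.14159041e+00  7.27234578e-04 -3.10479202e+00] [-0.02  -0.002 -0.059  0.001 -0.002 -0.   ]
[[255.71798443 122.08792492]
 [340.08103302 133.2560781 ]]
```

View pics/w9.png

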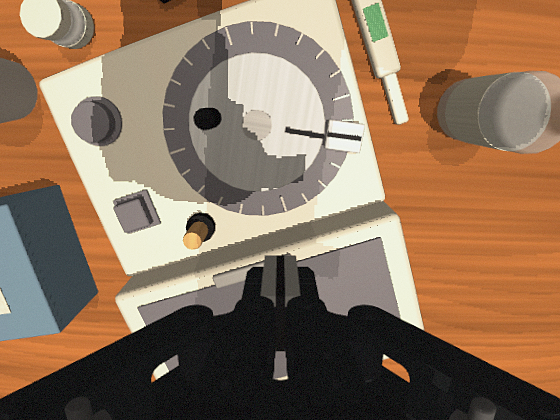

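Excellent clear view: hub at (257,123), index (286,129)-(325,135), rider line (332,134)-(361,138). Now I measure precisely.

```bash
cat >> h.py <<'E'
def full(im,c,ib,rb):
    i=line(im,ib,75,68,c); r=line(im,rb,75,65,c)
    # dial centre: fit circle to index tip & direction; and ring (z=56) ellipse via colour
    u=r[0]-i[0]; print("idx->rid dir",np.arctan2(u[1],u[0]),np.linalg.norm(u))
    return i,r
E
python3 - <<'E'
from h import *
s=ctrl.sense();c=wristcal(s)
im=cv2.imread("pics/w9.png")[:,:,::-1].copy()
full(im,c,(280,122,326,142),(329,128,364,144))
z=cv2.resize(im[15:225,155:375],None,fx=3,fy=2.8,interpolation=cv2.INTER_CUBIC);cv2.imwrite("pics/w9z.png",z[:,:,::-1])
# ring: bounding circle in world of dark-grey ring pixels (outer edge)
# ring: cast pixels of outer edge: neutral grey mask
hsv=cv2.cvtColor(im,cv2.COLOR_RGB2HSV);b=im.astype(int).max(2)
m=((hsv[...,1]<60)&(b<150)&(b>50)).astype(np.uint8);m[240:]=0
z=cv2.resize(m[15:225,155:375]*255,None,fx=3,fy=2.8);cv2.imwrite("pics/m9.png",z)
E
```

```text
px 186 285 127 325 141 m [499.2  36.3] len 32.7 dir 1.4207044 aboutA 1.4311746748477694 R 40.3
px 121 329 133 360 140 m [500.5  68.6] len 26.1 dir 1.4766425 aboutA 1.4751110224468205 R 72.5
idx->rid dir 1.5298366804204506 32.32837538285434
```

View pics/w9z.png

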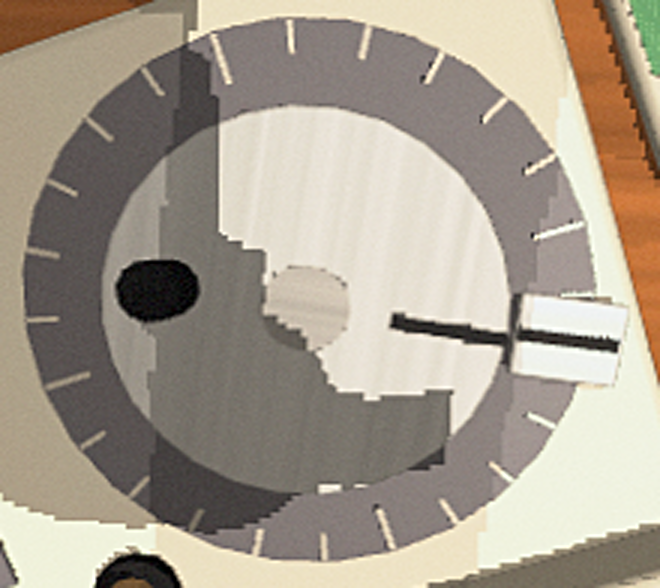

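```bash
cat >> h.py <<'E'
def cols(im,x0,x1,yc,hw,z,c):
    "per-column darkness-weighted centre of a near-horizontal black line, yc=(y at x0,y at x1)"
    g=cv2.cvtColor(im,cv2.COLOR_RGB2GRAY).astype(float); P=[]
    for x in range(x0,x1+1):
        y=yc[0]+(yc[1]-yc[0])*(x-x0)/(x1-x0); ys=np.arange(round(y)-hw,round(y)+hw+1)
        v=g[ys,x]; w=np.clip(np.median(np.sort(v)[-4:])*.85-v,0,None); P.append((x,(w*ys).sum()/w.sum()))
    w=plane(c,P,z)[:,:2]; q=np.polyfit(w[:,1],w[:,0],1); m=w.mean(0)
    a=np.arctan2(1,q[0]); print("rms",np.std(w[:,0]-np.polyval(q,w[:,1])).round(2),"m",m.round(2),"dir",a.round(4),"aboutA",np.arctan2(*(m-A)[::-1]).round(4),"ends px",np.round(P[0],1),np.round(P[-1],1))
    return m,a
E
python3 - <<'E'
from h import *
s=ctrl.sense();c=wristcal(s)
im=cv2.imread("pics/w9.png")[:,:,::-1].copy()
for hw in (4,5):
  i=cols(im,287,321,(129.3,134.6),hw,68,c); r=cols(im,331,358,(134.5,138.2),hw,65,c)
u=r[0]-i[0];print(np.arctan2(u[1],u[0]))
# dial centre via hub and dial rim row scan
g=cv2.cvtColor(im,cv2.COLOR_RGB2GRAY)
cen=plane(c,[(155+307/3,15+308/2.8)],68)[0];print("hub",cen)
L=plane(c,[(155+102/3,15+295/2.8),(155+510/3,15+300/2.8),(155+310/3,15+105/2.8),(155+312/3,15+492/2.8)],68);print("rim",L.round(1), L.mean(0))
K=plane(c,[(155+24/3,15+290/2.8),(155+597/3,15+290/2.8),(155+310/3,15+17/2.8),(155+312/3,15+560/2.8)],56);print("ring",K.round(1),K.mean(0))
for C in (cen[:2],L.mean(0)[:2],K.mean(0)[:2]): print([np.arctan2(*(P[0]-C)[::-1]).round(4) for P in (i,r)])
E
```

```text
rms 0.17 m [498.92  35.08] dir 1.4378 aboutA 1.4341 ends px [287.  129.5] [321.  135.6]
rms 0.09 m [500.5   68.42] dir 1.4882 aboutA 1.4753 ends px [331.  134.3] [358.  137.9]
rms 0.17 m [498.91  35.08] dir 1.4365 aboutA 1.4343 ends px [287.  129.4] [321.  135.6]
rms 0.08 m [500.5   68.42] dir 1.488 aboutA 1.4753 ends px [331.  134.3] [358.  137.9]
1.5231980362719122
hub [494.15548254  -2.49093297  68.        ]
rim [[492.2 -57.2  68. ]
 [489.9  51.4  68. ]
 [439.6  -2.9  68. ]
 [548.   -0.   68. ]] [492.43113841  -2.19385226  68.        ]
ring [[ 4.919e+02 -8.200e+01  5.600e+01]
 [ 4.865e+02  7.680e+01  5.600e+01]
 [ 4.147e+02 -4.200e+00  5.600e+01]
 [ 5.730e+02 -2.000e-01  5.600e+01]] [491.51424656  -2.40173003  56.        ]
[np.float64(1.4448), np.float64(1.4816)]
[np.float64(1.3986), np.float64(1.457)]
[np.float64(1.3759), np.float64(1.4446)]
```

About 0.04 rad (2.4°) short of the rider. I return behind the post.

Call:
apply_moves(plan=[[0.03,-0.018,0,0,0,0,0],[0.06,-0.035,0.02,0,0,0,0],[0.085,-0.05,0.04,0,0,0,0],[0.092,-0.055,0.06,0,0,0,0],[0.092,-0.055,0.08,0,0,0,0],[0.092,-0.055,0.105,0,0,0,0],[0.092,-0.055,0.125,0,0,0,0],[0.092,-0.055,0.135,0,0,0,0],[0.092,-0.055,0.14,0,0,0,0],[0.092,-0.055,0.14,0,0,0,0]])

```text
time: 9.4
ee_pos: [458.1, -40.7, 75.8]
orientation: [3.14, -0.004, -3.107]
force: [-0.4, -0.1, -0.1]
finger_gap: -0.1
```

Call:
apply_moves(plan=[[-0.003,0,0,0,0,0,0],[-0.006,0,0,0,0,0,0],[-0.009,0,0,0,0,0,0],[-0.012,0,0,0,0,0,0],[-0.0128,-0.0004,0,0,0,-1.2,0],[-0.0136,-0.0008,0,0,0,-2.4,0],[-0.0136,-0.0008,0,0,0,-2.4,0],[-0.0136,-0.0008,0,0,0,-2.4,0]])

```text
time: 10.07
ee_pos: [473.9, -41.1, 77.3]
orientation: [-3.142, -0.001, -3.064]
force: [-3.2, -0.8, 3.1]
finger_gap: -0.0
```

```bash
python3 - <<'E'
from h import *
s=st()
im=ctrl.camera("wrist").copy();cv2.imwrite("pics/w10.png",im[:,:,::-1])
z=cv2.resize(im[250:350,330:540],None,fx=3.8,fy=3.8,interpolation=cv2.INTER_CUBIC);cv2.imwrite("pics/w10z.png",z[:,:,::-1])
E
```

```text
10.0667 [473.9 -41.1  77.3] [-3.142e+00 -1.000e-03 -3.064e+00] [-3.2 -0.8  3.1]
th -1.492778640416339 radial 35.87645635230548 lag 22.565799647138373 F r,t 0.5843267994066925 -3.209744707919117
```

View pics/w10z.png

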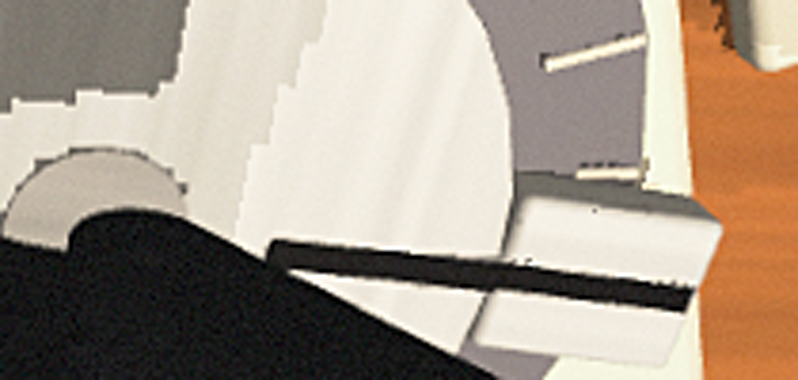

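The marks look nearly collinear from this oblique view. I back off the same way and measure from above.

Call:
apply_moves(plan=[[0.004,0,0,0,0,0,0],[0.01,0,0,0,0,0,0],[0.014,0,0,0,0,0,0],[0.014,0,-0.02,0,0,0,0],[0.014,0,-0.05,0,0,0,0],[0,0.015,-0.08,0,0,0,0],[-0.03,0.03,-0.11,0,0,0,0],[-0.06,0.045,-0.13,0,0,0,0],[-0.08,0.055,-0.14,0,0,0,0],[-0.08,0.055,-0.14,0,0,0,0]])

```text
time: 10.95
ee_pos: [555.1, 21.7, 220.6]
orientation: [-3.141, 0.009, -3.061]
force: [0.3, -0.2, 0.2]
finger_gap: -0.1
```

```bash
python3 - <<'E'
from h import *
ctrl.camera("side");ctrl.camera("side");s=ctrl.sense();c=wristcal(s);print(s["time"],s["ee_pos"],s["orientation"],s["joint_vel"].round(3))
im=ctrl.camera("wrist").copy();cv2.imwrite("pics/w11.png",im[:,:,::-1])
z=cv2.resize(im[15:225,155:375],None,fx=3,fy=2.8,interpolation=cv2.INTER_CUBIC);cv2.imwrite("pics/w11z.png",z[:,:,::-1])
E
```

```text
11.05 [549.85988742  20.31850158 217.17099927] [-3.14156143e+00  3.99657832e-04 -3.06253405e+00] [-0.019 -0.005 -0.057  0.001 -0.004 -0.001]
```

View pics/w11z.png

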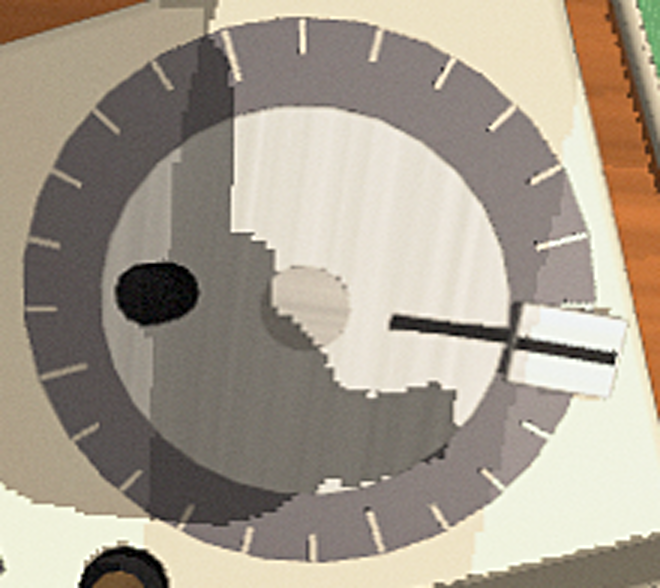

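```bash
python3 - <<'E'
from h import *
s=ctrl.sense();c=wristcal(s)
im=cv2.imread("pics/w11.png")[:,:,::-1].copy()
f=lambda x,y:(155+x/3,15+y/2.8)
for hw in (4,5):
  i=cols(im,287,321,(130,f(0,333)[1]),hw,68,c); r=cols(im,331,358,(f(0,346)[1],f(0,357)[1]),hw,65,c)
u=r[0]-i[0];print("idx->rid",np.arctan2(u[1],u[0]))
L=plane(c,[f(102,295),f(510,300),f(310,105),f(312,492)],68)
K=plane(c,[f(24,290),f(597,290),f(310,17),f(312,560)],56);h=plane(c,[f(307,308)],68)[0,:2]
C1=np.array([L[2:,0].mean(),L[:2,1].mean()]);C2=np.array([K[2:,0].mean(),K[:2,1].mean()])
for C in (h,C1,C2): print(C,[np.arctan2(*(P[0]-C)[::-1]).round(4) for P in (i,r)])
E
```

```text
rms 0.07 m [496.51  35.22] dir 1.5184 aboutA 1.4961 ends px [287.  129.6] [321.  134.1]
rms 0.05 m [500.63  69.07] dir 1.4804 aboutA 1.4744 ends px [331.  137.7] [358.  142.6]
rms 0.07 m [496.5   35.22] dir 1.5183 aboutA 1.4963 ends px [287.  129.6] [321.  134.1]
rms 0.05 m [500.63  69.07] dir 1.4803 aboutA 1.4744 ends px [331.  137.7] [358.  142.6]
idx->rid 1.4493322428392128
[494.04181809  -2.42431147] [np.float64(1.5057), np.float64(1.4789)]
[493.64909285  -2.98309504] [np.float64(1.4964), np.float64(1.4742)]
[493.72120854  -2.75263761] [np.float64(1.4978), np.float64(1.4749)]
```

Overshot by roughly 0.024 rad: index 1.497, rider 1.474 about the axis. I'll nudge it back from the other side of the post, in very small steps.

Call:
apply_moves(plan=[[0.012,-0.018,0,0,0,0,0],[0.024,-0.036,0.02,0,0,0,0],[0.034,-0.05,0.04,0,0,0,0],[0.036,-0.054,0.06,0,0,0,0],[0.036,-0.054,0.08,0,0,0,0],[0.036,-0.054,0.105,0,0,0,0],[0.036,-0.054,0.125,0,0,0,0],[0.036,-0.054,0.135,0,0,0,0],[0.036,-0.054,0.14,0,0,0,0],[0.036,-0.054,0.14,0,0,0,0]])

```text
time: 11.93
ee_pos: [516.4, -36.8, 76.3]
orientation: [3.141, -0.003, -3.064]
force: [-0.4, 0.3, 0.2]
finger_gap: -0.1
```

Call:
apply_moves(plan=[[0.002,0,0,0,0,0,0],[0.004,0,0,0,0,0,0],[0.005,0,0,0,0,0,0],[0.006,0,0,0,0,0,0],[0.006,0,0,0,0,0,0],[0.006,0,0,0,0,0,0]])

```text
time: 12.43
ee_pos: [512.3, -37.2, 77.7]
orientation: [-3.141, 0.001, -3.064]
force: [-0.3, 0.2, 0.4]
finger_gap: 0.0
```

```bash
python3 - <<'E'
from h import *
s=st()
im=ctrl.camera("wrist").copy();cv2.imwrite("pics/w12.png",im[:,:,::-1])
E
```

```text
12.4333 [512.3 -37.2  77.7] [-3.141e+00  1.000e-03 -3.064e+00] [-0.3  0.2  0.4]
th -1.4928210800331976 radial 34.95743627740539 lag -16.03411278837789 F r,t -0.24192234110492167 -0.24154198288738202
```

View pics/w12.png

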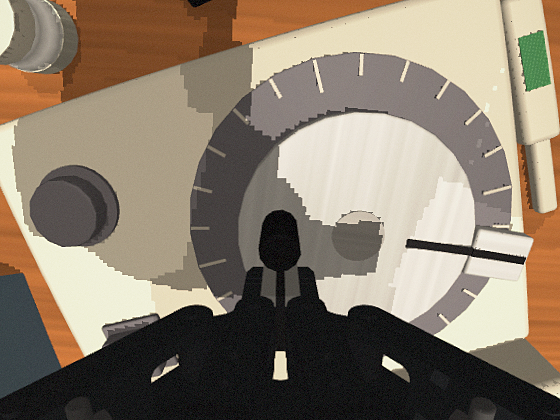

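In this pose both marks are fully visible while I push: index (406,243)-(470,250), rider line (473,251)-(525,261). I can monitor directly.

```bash
cat > mon.py <<'E'
from h import *
import sys
n=sys.argv[1]; dy=float(sys.argv[2]) if len(sys.argv)>2 else 0
s=st();c=wristcal(s)
im=ctrl.camera("wrist").copy();cv2.imwrite(f"pics/{n}.png",im[:,:,::-1])
i=cols(im,409,464,(243.5+dy,249.5+dy),6,68,c); r=cols(im,476,523,(252+dy,260.5+dy),6,65,c)
print("diff dir",i[1]-r[1])
C=np.array([493.7,-2.9]);print("diff ang",np.arctan2(*(i[0]-C)[::-1])-np.arctan2(*(r[0]-C)[::-1]))
u=r[0]-i[0];print("diff mid",(i[1]-np.arctan2(u[1],u[0])))
z=cv2.resize(im[200:300,330:540],None,fx=3.8,fy=3.8,interpolation=cv2.INTER_CUBIC);cv2.imwrite(f"pics/{n}z.png",z[:,:,::-1])
E
python3 mon.py w13
```

```text
12.4833 [512.3 -37.2  77.6] [-3.141e+00  1.000e-03 -3.064e+00] [-0.1  0.1  0.1]
th -1.4928009822194008 radial 34.934340303838795 lag -16.013127352803384 F r,t -0.08033527701061616 -0.08169673474310077
rms 0.04 m [498.12  34.84] dir 1.5088 aboutA 1.4538 ends px [409. 243.] [464.  250.2]
rms 0.05 m [502.26  69.26] dir 1.4769 aboutA 1.4525 ends px [476.  252.8] [523.  260.3]
diff dir 0.0319540680325443
diff ang 0.0014861991352301818
diff mid 0.05769157108693901
```

Call:
apply_moves(plan=[[0.001,0,0,0,0,0,0],[0.002,0,0,0,0,0,0],[0.003,0,0,0,0,0,0],[0.003,0,0,0,0,0,0],[0.003,0,0,0,0,0,0]])

```text
time: 12.95
ee_pos: [509.7, -37.5, 77.5]
orientation: [-3.141, 0.001, -3.064]
force: [2.5, 0.4, -1.6]
finger_gap: -0.0
```

```bash
python3 mon.py w14
```

```text
12.95 [509.7 -37.5  77.5] [-3.141e+00  1.000e-03 -3.064e+00] [ 2.5  0.4 -1.6]
th -1.4928569893500123 radial 35.057947117383115 lag -13.449636399909332 F r,t -0.2446973995163634 2.539543954592408
 ** On entry to DLASCL parameter number  4 had an illegal value
 ** On entry to DLASCL parameter number  4 had an illegal value
 ** On entry to DLASCL parameter number  4 had an illegal value
 ** On entry to DLASCL parameter number  4 had an illegal value
 ** On entry to DLASCL parameter number  5 had an illegal value
 ** On entry to DLASCL parameter number  4 had an illegal valueh.py:56: RuntimeWarning: invalid value encountered in scalar divide
  v=g[ys,x]; w=np.clip(np.median(np.sort(v)[-4:])*.85-v,0,None); P.append((x,(w*ys).sum()/w.sum()))
Traceback (most recent call last):
  File "mon.py", line 6, in <module>
    i=cols(im,409,464,(243.5+dy,249.5+dy),6,68,c); r=cols(im,476,523,(252+dy,260.5+dy),6,65,c)
  File "h.py", line 57, in cols
    w=plane(c,P,z)[:,:2]; q=np.polyfit(w[:,1],w[:,0],1); m=w.mean(0)
                            ~~~~~~~~~~^^^^^^^^^^^^^^^^^
numpy.linalg.LinAlgError: SVD did not converge in Linear Least Squares
```

```bash
python3 - <<'E'
import cv2
im=cv2.imread("pics/w14.png");cv2.imwrite("pics/w14z.png",cv2.resize(im[200:300,330:540],None,fx=3.8,fy=3.8,interpolation=cv2.INTER_CUBIC))
E
```

```text
(no output)
```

View pics/w14z.png

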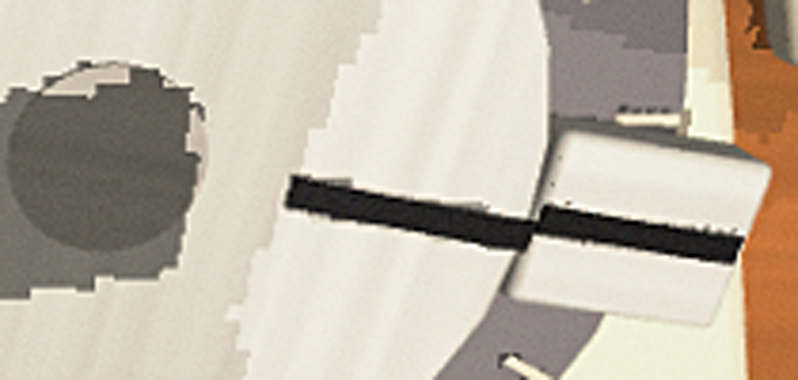

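```bash
cat > mon2.py <<'E'
from h import *
import sys
n=sys.argv[1]; ie=eval(sys.argv[2]); re_=eval(sys.argv[3])
s=st();c=wristcal(s)
im=cv2.imread(f"pics/{n}.png")[:,:,::-1].copy()
i=cols(im,409,464,ie,6,68,c); r=cols(im,476,522,re_,6,65,c)
print("diff dir",i[1]-r[1])
for C in ([493.7,-2.9],[494.7,-2.9]):
  C=np.array(C);print("diff ang",np.arctan2(*(i[0]-C)[::-1])-np.arctan2(*(r[0]-C)[::-1]))
u=r[0]-i[0];print("diff mid",(i[1]-np.arctan2(u[1],u[0])))
E
python3 mon2.py w14 "(251.2,260.6)" "(258,265)"; python3 - <<'E'
from h import *
c=wristcal(ctrl.sense()); print(plane(c,[(330+108/3.8,200+157/3.8)],68))
E
```

```text
13.0 [509.6 -37.5  77.5] [-3.141e+00  1.000e-03 -3.064e+00] [ 3.1  1.1 -0.6]
th -1.4928273359292117 radial 35.0356830041622 lag -13.325911744873345 F r,t -0.8512401213639318 3.156645216561622
rms 0.08 m [500.09  35.48] dir 1.4492 aboutA 1.4061 ends px [409.  250.5] [464. 261.]
rms 0.07 m [502.2   69.32] dir 1.477 aboutA 1.4535 ends px [476.  257.9] [522.  265.2]
diff dir -0.027861379687871946
diff ang -0.047990236186602475
diff ang -0.03621265189714484
diff mid -0.059618283098906044
[[495.52754286  -2.62701699  68.        ]]
```

Index is now about 0.028 rad short, because the return push moved 0.060. The arm's positions are repeatable at this yaw, so the first-side end pose less 0.8 mm should give the rider's angle. I go over the post and push to exactly there.

Call:
apply_moves(plan=[[-0.006,0,0,0,0,0,0],[-0.01,0,0,0,0,0,0],[-0.01,0,-0.02,0,0,0,0],[-0.01,0,-0.045,0,0,0,0],[-0.008,0,-0.06,0,0,0,0],[0.01,-0.001,-0.065,0,0,0,0],[0.03,-0.001,-0.065,0,0,0,0],[0.045,-0.001,-0.065,0,0,0,0],[0.048,-0.001,-0.065,0,0,0,0],[0.048,-0.001,-0.06,0,0,0,0]])

```text
time: 13.83
ee_pos: [461.1, -42.2, 137.8]
orientation: [-3.141, 0.0, -3.064]
force: [0.1, 0.6, -0.3]
finger_gap: -0.1
```

Call:
apply_moves(plan=[[0,0,0.01,0,0,0,0],[0,0,0.03,0,0,0,0],[0,0,0.05,0,0,0,0],[0,0,0.058,0,0,0,0],[0,0,0.06,0,0,0,0],[0,0,0.06,0,0,0,0]])

```text
time: 14.33
ee_pos: [461.4, -42.0, 76.7]
orientation: [3.141, -0.001, -3.064]
force: [-0.9, -0.4, 0.2]
finger_gap: -0.2
```

Call:
apply_moves(plan=[[-0.003,0,0,0,0,0,0],[-0.006,0,0,0,0,0,0],[-0.009,0,0,0,0,0,0],[-0.0105,0,0,0,0,0,0],[-0.0115,0,0,0,0,0,0],[-0.0122,0,0,0,0,0,0],[-0.0122,0,0,0,0,0,0],[-0.0122,0,0,0,0,0,0]])

```text
time: 15.0
ee_pos: [472.9, -41.3, 77.3]
orientation: [-3.141, -0.001, -3.064]
force: [-4.4, -2.1, 2.7]
finger_gap: 0.0
```

```bash
python3 - <<'E'
from h import *
s=st()
E
```

```text
15.0 [472.9 -41.3  77.3] [-3.141e+00 -1.000e-03 -3.064e+00] [-4.4 -2.1  2.7]
th -1.493028285705401 radial 35.98769128409537 lag 23.525511843192405 F r,t 1.716943491242081 -4.535917324346969
```

Back off and view from above as before.

Call:
apply_moves(plan=[[0.004,0,0,0,0,0,0],[0.01,0,0,0,0,0,0],[0.014,0,0,0,0,0,0],[0.014,0,-0.02,0,0,0,0],[0.014,0,-0.05,0,0,0,0],[0,0.015,-0.08,0,0,0,0],[-0.03,0.03,-0.11,0,0,0,0],[-0.06,0.045,-0.13,0,0,0,0],[-0.08,0.055,-0.14,0,0,0,0],[-0.08,0.055,-0.14,0,0,0,0]])

```text
time: 15.83
ee_pos: [554.3, 21.7, 220.6]
orientation: [-3.142, 0.009, -3.061]
force: [0.7, -0.7, 0.2]
finger_gap: -0.2
```

```bash
python3 - <<'E'
from h import *
ctrl.camera("side");ctrl.camera("side");s=ctrl.sense();c=wristcal(s);print(s["time"],s["ee_pos"],s["orientation"],s["joint_vel"].round(3))
im=ctrl.camera("wrist").copy();cv2.imwrite("pics/w15.png",im[:,:,::-1])
z=cv2.resize(im[15:225,155:375],None,fx=3,fy=2.8,interpolation=cv2.INTER_CUBIC);cv2.imwrite("pics/w15z.png",z[:,:,::-1])
f=lambda x,y:(155+x/3,15+y/2.8)
i=cols(im,287,321,(129.6,135),5,68,c); r=cols(im,331,358,(f(0,346)[1],f(0,357)[1]),5,65,c)
u=r[0]-i[0];print("idx->rid",np.arctan2(u[1],u[0]))
for C in ([493.7,-2.8],[494.1,-2.4]): print([np.arctan2(*(P[0]-C)[::-1]).round(4) for P in (i,r)])
E
```

```text
15.9333 [549.07191756  20.29229552 217.19257114] [ 3.14158045e+00  4.51313054e-04 -3.06248353e+00] [-0.017 -0.004 -0.059  0.001 -0.003 -0.002]
rms 0.15 m [499.19  35.69] dir 1.4727 aboutA 1.4295 ends px [287.  131.3] [321.  137.2]
rms 0.07 m [502.24  69.53] dir 1.4817 aboutA 1.4532 ends px [331.  138.5] [358.  143.7]
idx->rid 1.4808017031868648
[np.float64(1.4291), np.float64(1.4532)]
[np.float64(1.438), np.float64(1.4581)]
```

View pics/w15z.png

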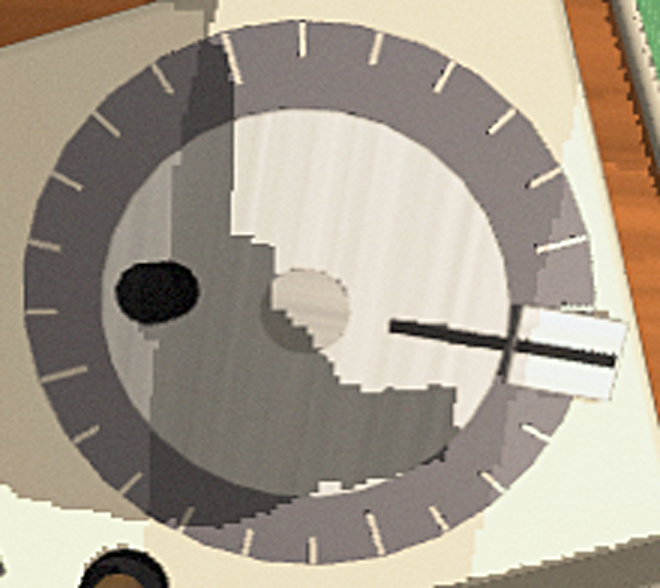

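The arm was still settling in that frame; I take one more, still frame to confirm, and a second scene check with the side camera.

```bash
python3 - <<'E'
from h import *
s=ctrl.sense();c=wristcal(s);print(s["time"],s["ee_pos"],s["joint_vel"].round(3))
im=ctrl.camera("wrist").copy();cv2.imwrite("pics/w16.png",im[:,:,::-1])
i=cols(im,287,321,(131.3,137.2),5,68,c); r=cols(im,331,358,(138.5,143.7),5,65,c)
u=r[0]-i[0];print("idx->rid",np.arctan2(u[1],u[0]))
f=lambda x,y:(155+x/3,15+y/2.8)
L=plane(c,[f(102,297),f(510,302),f(310,108),f(312,494)],68);K=plane(c,[f(24,290),f(597,290),f(310,20),f(312,562)],56);
h=plane(c,[f(307,310)],68)[0,:2]
for C in (h,[L[2:,0].mean(),L[:2,1].mean()],[K[2:,0].mean(),K[:2,1].mean()]): print(C,[np.arctan2(*(P[0]-C)[::-1]).round(4) for P in (i,r)])
# start button location, circle at z 65.5
g=im[80:160,60:130];cv2.imwrite("pics/b16.png",cv2.resize(g[:,:,::-1],None,fx=8,fy=7,interpolation=cv2.INTER_CUBIC))
E
```

```text
15.9833 [547.80962995  19.94252501 216.43177856] [-0.014 -0.004 -0.03   0.003 -0.003  0.   ]
rms 0.15 m [499.14  35.51] dir 1.471 aboutA 1.43 ends px [287.  133.3] [321.  139.2]
rms 0.09 m [502.22  69.32] dir 1.4801 aboutA 1.4532 ends px [331.  140.4] [358.  145.6]
idx->rid 1.4801565031826809
[493.83888428  -2.43594384] [np.float64(1.4319), np.float64(1.4546)]
[np.float64(493.5812283153598), np.float64(-2.9941701572960753)] [np.float64(1.4273), np.float64(1.4519)]
[np.float64(493.68475754719293), np.float64(-2.797176477109538)] [np.float64(1.4292), np.float64(1.453)]
```

View pics/b16.png

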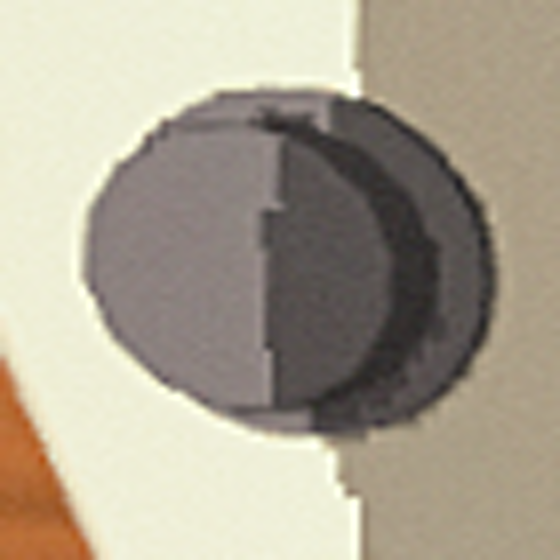

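The index matches the rider within about 0.006 rad (line directions 1.471 vs 1.480; about the rim centre 1.468 vs 1.474). That's roughly 0.3 mm at the rim. Next is the start button, at about (494.9, -140.6): the top view and the unit geometry agree.

Call:
apply_moves(plan=[[0.008,-0.02,0,0,0,0,0],[0.019,-0.045,0,0,0,0,0],[0.032,-0.075,0,0,0,0,0],[0.044,-0.105,0,0,0,0,0],[0.056,-0.133,0,0,0,0,0],[0.063,-0.15,0.01,0,0,0,0],[0.0655,-0.156,0.03,0,0,0,0],[0.0655,-0.156,0.06,0,0,0,0],[0.0655,-0.156,0.08,0,0,0,0],[0.0655,-0.156,0.09,0,0,0,0]])

```text
time: 16.87
ee_pos: [492.1, -140.4, 124.1]
orientation: [3.139, -0.005, -3.066]
force: [-0.1, 0.4, 0.6]
finger_gap: -0.1
```

Call:
apply_moves(plan=[[0,0,0.01,0,0,0,0],[0,0,0.02,0,0,0,0],[0,0,0.03,0,0,0,0],[0,0,0.035,0,0,0,0],[0,0,0.035,0,0,0,0],[0,0,0.035,0,0,0,0]])

```text
time: 17.37
ee_pos: [495.9, -140.7, 92.4]
orientation: [-3.142, 0.0, -3.063]
force: [-0.3, 0.2, -0.2]
finger_gap: -0.1
```

```bash
python3 - <<'E'
from h import *
s=st()
cv2.imwrite("pics/s17.png",cv2.resize(ctrl.camera("side")[190:380,200:420,::-1],None,fx=3.1,fy=3.1,interpolation=cv2.INTER_CUBIC))
cv2.imwrite("pics/w17.png",ctrl.camera("wrist")[:,:,::-1])
E
```

```text
17.3667 [ 495.9 -140.7   92.4] [-3.142  0.    -3.063] [-0.3  0.2 -0.2]
th -1.4925423499326254 radial 136.83391729649694 lag 8.38260630830447 F r,t -0.2607893509024196 -0.23354943646023563
```

View pics/s17.png

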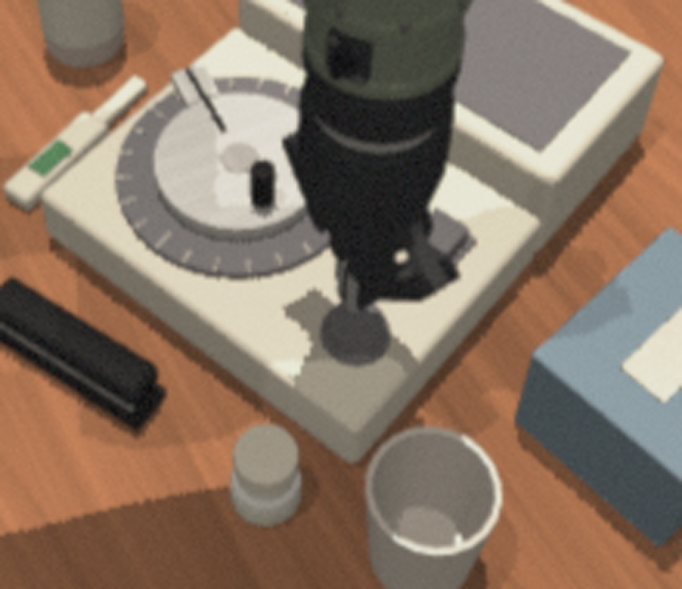

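View pics/w17.png

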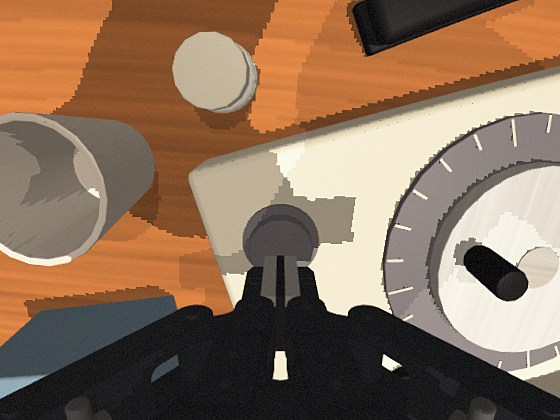

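Side view: index and rider line up along one line (180,75)-(222,130), and the fingers are over the start button. Now I press gently.

Call:
apply_moves(plan=[[0,0,0.008,0,0,0,0],[0,0,0.016,0,0,0,0],[0,0,0.022,0,0,0,0],[0,0,0.025,0,0,0,0],[0,0,0.027,0,0,0,0],[0,0,0.029,0,0,0,0],[0,0,0.031,0,0,0,0],[0,0,0.031,0,0,0,0],[0,0,0.031,0,0,0,0]])

```text
time: 18.22
ee_pos: [495.4, -140.6, 61.3]
orientation: [3.141, -0.001, -3.064]
force: [-2.4, 0.4, 3.3]
finger_gap: 0.1
```

Call:
apply_moves(plan=[[0,0,0.001,0,0,0,0],[0,0,0.002,0,0,0,0],[0,0,0.002,0,0,0,0]])

```text
time: 18.47
ee_pos: [495.8, -140.7, 59.5]
orientation: [-3.142, 0.0, -3.064]
force: [-2.8, 1.1, 4.5]
finger_gap: 0.3
```

Call:
apply_moves(plan=[[0,0,0.0005,0,0,0,0],[0,0,0.001,0,0,0,0],[0,0,0.001,0,0,0,0],[0,0,0.001,0,0,0,0]])

```text
time: 18.8
ee_pos: [495.8, -140.8, 59.4]
orientation: [-3.141, 0.0, -3.064]
force: [-5.5, 1.9, 13.6]
finger_gap: -0.1
```

The button has bottomed out: force is 13.6 N and z stopped at 59.4. I release it and back away.

Call:
apply_moves(plan=[[0,0,-0.003,0,0,0,0],[0,0,-0.01,0,0,0,0],[0,0,-0.03,0,0,0,0],[0,0,-0.06,0,0,0,0],[0,0,-0.09,0,0,0,0],[0,0,-0.12,0,0,0,0],[0,0,-0.15,0,0,0,0],[0,0,-0.16,0,0,0,0],[0,0,-0.16,0,0,0,0]])

```text
time: 19.55
ee_pos: [498.2, -141.8, 221.5]
orientation: [-3.138, 0.006, -3.064]
force: [-0.2, 1.4, 0.1]
finger_gap: -0.3
```

Call:
apply_moves(plan=[[0.01,-0.02,0,0,0,0,0],[0.03,-0.05,0,0,0,0,0],[0.045,-0.08,0,0,0,0,0],[0.06,-0.11,0,0,0,0,0],[0.075,-0.14,0,0,0,0,0],[0.09,-0.17,0,0,0,0,0],[0.1,-0.19,0,0,0,0,0],[0.105,-0.2,0,0,0,0,0],[0.105,-0.2,0,0,0,0,0],[0.105,-0.2,0,0,0,0,0]])

```text
time: 20.38
ee_pos: [406.3, -347.5, 217.1]
orientation: [3.139, -0.001, -3.064]
force: [0.1, 0.3, -0.9]
finger_gap: -0.2
```

```bash
python3 - <<'E'
from h import *
s=st()
im=ctrl.camera("top");cv2.imwrite("pics/t18.png",im[:,:,::-1])
cv2.imwrite("pics/t18z.png",cv2.resize(im[160:300,230:410,::-1],None,fx=4.2,fy=4.2,interpolation=cv2.INTER_CUBIC))
cv2.imwrite("pics/s18.png",ctrl.camera("side")[:,:,::-1])
E
```

```text
20.3833 [ 406.3 -347.5  217.1] [ 3.139e+00 -1.000e-03 -3.064e+00] [ 0.1  0.3 -0.9]
th -1.4935421678563339 radial 336.17815813027846 lag 113.53513217728022 F r,t -0.274757854347728 0.15474444012277674
```

View pics/t18z.png

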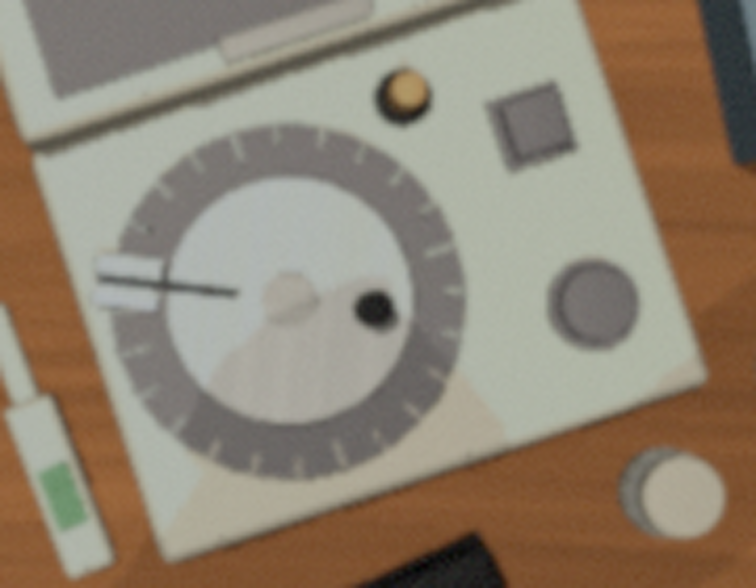

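View pics/s18.png

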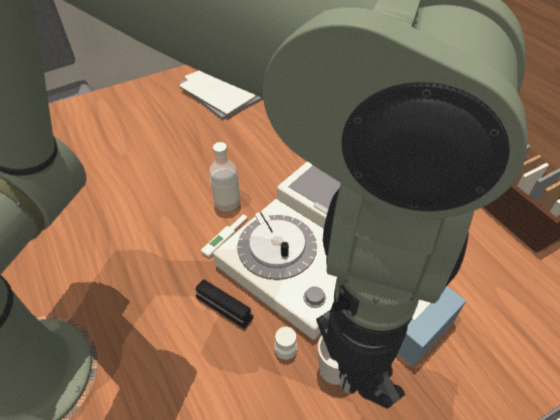

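The top view shows index (163,284)-(237,294) and rider line (98,278)-(160,284) as one continuous line, with the start button up and everything else in place. I run a last numeric check and hand in.

```bash
python3 - <<'E'
from h import *
c=ctrl.calibration("top")
def W(p,z): return plane(c,np.array(p)/4.2+np.array([230,160]),z)[0][:2]
po=W((376,310),100);C=W((290,299.5),68)
f=lambda v:np.arctan2(v[1],v[0])
print("post+pi",wr(f(po-C)+np.pi),"idx",f(W((165,284.5),68)-C),"rider",f(W((100,278),65)-C),f(W((158,284),65)-C))
print(ctrl.sense()["joint_vel"].round(3),ctrl.close_job())
E
```

```text
post+pi 1.444240794998989 idx 1.4742254263530097 rider 1.4798904707403842 1.4751842332611282
the job is handed in; nothing more can be done
[ 0.009 -0.008  0.004  0.002 -0.003 -0.002] None
```

The timer is set: the dial's index mark lines up with the rider's line, and the start button was then pressed fully down and released. The job is handed in at about 20.4 s; no verdict was reported.

**Dial:** I pushed the finger post counter-clockwise with closed fingertips, with side forces of about 3–6 N. The first pass went about 0.024 rad too far. A nudge back from the other side left it about 0.028 rad short, so I made a final small push counter-clockwise.

**Start button:** I pressed only after the dial was aligned. The button stopped at z 59.4 mm with 13.6 N, which means it was fully down. The last top view shows it back up.

**Last checks:**
- **Alignment:** The final top view gives the index at 1.474 rad and the rider at 1.475–1.480 rad (world directions). The wrist view gave index and rider line directions of 1.471 and 1.480.
- **One disagreement:** The post top in the same top view implies about 1.444 rad. That reading is coarser, about 1 mm on a 36 mm radius.
- **Other objects:** In the last views the stop button, rider, stamp, stapler, jar, thermometer and sanitiser look as they did at the start. The cup and glove box were partly hidden by the arm, so I did not fully check them. The robot was clear of everything when I handed in.

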